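# Load the drill jig and hold its spring arm on the stop

### The job

Stand the flat steel insert upright on one of its narrow ends in the drill jig's nest, fully down, and let go of it. Then swing the jig's spring-loaded bush arm by its knob until it is hard against the stop, with the bush over the insert, and hold it there: the program finishes while still holding the arm, because it springs back if released. Leave the other things on the bench alone.

Things in the scene. Friction and masses are not known exactly. Their poses are not given: they have to be found in the camera images.
- insert_center (a point): the loose part: a ground-steel block with bores, 40 x 62 x 22 mm, about 0.34 kg, lying flat (22 mm high) left of the jig. The point is its centre. Its axes: x along the 40 mm width, y along the 62 mm length, z along the 22 mm thickness; its two narrow ends (40 x 22 mm) face +y and -y, either may be the foot. Seated, it stands 62 mm tall, its centre 31 mm above the nest floor.
- nest (a point): centre of the nest's floor, 12 mm above the bench: a rectangular pocket open at the top, 44 mm along its x by 26 mm along its y (2 mm of play on each side of the insert), 16 mm deep, with a 3 mm chamfer round its mouth. The insert stands in it with its width along the nest's x and its thickness along the nest's y.
- drill_jig: the jig, fixed to the bench; origin on the bench under the nest, axes as the nest's. Steel plate 205 x 90 mm, 12 mm thick, from x = -58 to x = 147 mm; on it the 86 x 66 mm aluminium nest block (top 28 mm above the bench), a stop post 14 mm thick at x = 80, y = 17 mm (top at 102 mm) and the pivot post 28 mm thick at x = 120, y = 0.
- pivot_axis (a point): point on the upright hinge axis of the bush arm, 120 mm from the nest along the nest's +x, 90 mm above the bench; axes as the nest's
- handle_center (a point): centre of the black upright knob on the outer end of the bush arm: 18 mm thick, from 104 to 140 mm above the bench (centre 122), 165 mm from the hinge axis. The arm below it is a bar 18 mm wide, 84 to 94 mm above the bench. At rest it is swung off to the right of the nest; at the stop it points along the nest's -x, the knob 45 mm beyond the nest.
- bush_bottom (a point): centre of the underside of the 26 mm drill bush in the arm, 120 mm from the hinge axis, 82 mm above the bench (8 mm over the top of the seated insert); it comes over the nest's centre at the stop
- bush_arm (a joint): angle of the bush arm in rad: 0 at rest, grows as it is swung clockwise seen from above, 1.3 at the stop. A spring drives it back to 0: at the knob it takes about 2 N to start and about 4 N at the stop.
- bush_blank: bystander: flanged steel guide bush, 40 mm wide, 35 mm tall, standing loose behind; origin at the centre of its underside
- washer: bystander: flat steel spacer ring, 46 mm wide, 12 mm tall, lying loose to the right; origin at the centre of its underside
- stone: bystander: dark grey oilstone, 25 x 75 x 10 mm, lying loose to the left; origin at the centre of its underside
There are look-alikes about, which are no part of the job. What is meant by the part that bears insert_center is not pink or purple, and is the smaller of those in its own colour.

How it is judged:
On the way:
1. the insert stands on a narrow end in the nest, fully down and let go, with the bush arm still at rest ((angle between insert_center's own y axis and vertical below 0.09 rad or angle between insert_center's own y axis and vertical above 3.05 rad) and horizontal distance between insert_center and nest below 0.005 m and height (world z) of insert_center between 0.039 and 0.047 m and contact force between insert and the fingers below 0.2 N and contact force between insert and the arm below 0.2 N and value of joint bush_arm below 0.2 rad and linear speed of insert below 0.02 m/s), for 0.2 s.
At the end, for the whole second after the job is handed in: The robot holds the bush arm (over 1 N) still on its stop (joint over 1.25 rad), nothing else propping it, the bush within 9 mm of over the insert, which stands untouched on a narrow end in the nest: within 5 degrees of upright, 5 mm of centre, fully down (centre 39 to 47 mm up) ((angle between insert_center's own y axis and vertical below 0.09 rad or angle between insert_center's own y axis and vertical above 3.05 rad) and horizontal distance between insert_center and nest below 0.005 m and height (world z) of insert_center between 0.039 and 0.047 m and contact force between insert and the fingers below 0.2 N and contact force between insert and the arm below 0.2 N and value of joint bush_arm above 1.25 rad and horizontal distance between bush_bottom and insert_center below 0.009 m and (contact force between bush_arm and the fingers above 1 N or contact force between bush_arm and the arm above 1 N) and contact force between bush_arm and insert below 0.2 N and contact force between bush_arm and bush_blank below 0.2 N and contact force between bush_arm and washer below 0.2 N and contact force between bush_arm and stone below 0.2 N and velocity of joint bush_arm between -0.1 and 0.1 rad/s and linear speed of insert below 0.02 m/s); the arm keeps its last pose, push and grip.
It fails at once if the flanged steel guide bush is moved by more than 30 mm (distance of bush_blank from where it was at the start of the episode above 0.03 m).
It fails at once if the steel spacer ring is moved by more than 30 mm (distance of washer from where it was at the start of the episode above 0.03 m).
It fails at once if the dark oilstone is moved by more than 30 mm (distance of stone from where it was at the start of the episode above 0.03 m).
It also fails if it takes over 58 s, if anything falls off the work surface, if the arm or the gripper's body presses on something with over 40 N, if the wrist force passes 120 N, or if a joint passes its speed limit or range.

### The arm

A 6-joint arm with a two-finger parallel gripper is mounted at the origin on a cart in front of the work surface, level with it; the furniture and walls round the work are solid. World frame = base frame: x ahead of the robot, y to its left, z up, the work surface at z = 0. Lengths are in m, angles in rad, forces in N, time in s.
With the tool pointing down it reaches from about 0.275 to 0.85 m from the base axis. Payload 5.2 kg.
Tool frame: the origin (TCP) lies midway between the tips of the shut fingers; the grasp point (between the pads) lies 19 mm behind it; z points along the fingers, y is the line along which they close (so a half turn about z gives the same grasp; the last joint's range is limited). The gripper opens to 85 mm and grips with 20 to 120 N. Pads are 22 mm wide; open, the fingers measure 114 mm over their backs; the gripper's body (76 mm by 85 mm) begins 54 mm behind the grasp point. The pads swing forward as they close: fully open they stand 13 mm farther back than shut.
Start: joints at [-1.485, 0.259, 1.535, -0, 1.348, -0.203], TCP at [0.157, -0.527, 0.206] pointing down, gripper open.
Joint ranges: [-3.14, 3.14], [-0.91, 2.08], [0.19, 2.58], [-1.22, 4.36], [0.22, 2.71], [-3.12, 3.12]. Speed limits (rad/s): [2.57, 2.57, 3.14, 3.14, 3.14, 3.14].

### API

Orientations are given as a unit quaternion [x, y, z, w].
In Python, from plant import get_obs, read_camera, finish_job, spot_in, pinpoint gives the robot as it stands.
- The arm moves only by the tool servo_tool, never from a script. Its arguments are lists of equal length, an entry for each row: "dr": the turn, a rotation vector about the tool's x, y, z in degrees, a list of three; "xyz": the shift along the tool's x, y, z in mm, a list of three; "fingers": the opening, from 0 (shut) to 1 (fully open). A call has 1 to 12 rows; each row is the pose to reach, as a shift and turn from the pose commanded when the call began, along the tool's axes at that moment; what a row does not reach only later rows make up. A row lasts 1/10 s, in which the tool goes at most 50 mm and 8.59 degrees, less where a joint would pass 70% of its speed; a pose out of reach is approached as far as the arm can. A call with a gripper value outside its range is refused whole. The fingers move at their own pace and stop on an object; the grip force is fixed at half the most. Time passes only in rows, so rows that repeat a pose let the fingers close. It gives the time, the measured TCP pose, the force, the opening and the grip force at its end, in the units of the state.
- get_obs(): the state, without advancing time (a new reading comes with each control period).
- read_camera(name): name is "side" or "top"; returns a dict with "frame" (480x640x3 uint8, red, green, blue), "intrinsics" (3x3 intrinsics, pixels), "R" (3x3) and "t" (3): a world point X has camera coordinates R X + t. Camera axes: x right, y down, z forward; pixel columns grow to the right and rows downward; lengths in m; the calibration is good to about 2 mm. A picture is of the moment at which its call begins. There is no depth.
- finish_job(): hands the job in; it is judged then, once.
Trained networks look in the newest picture that a camera, given by its name, has taken for a name from the list of things; names that differ only in an ending like _2 or _b are one class to them, and where a whole thing is asked for, a point or a joint stands for the part that bears it (a point fixed in the world has none). Each returns a list of dicts, best first, with "confidence" (0 to 1); they miss things now and then, are a little off and sometimes report something else, mostly with a low value. They report only what shows in the picture. A call takes as long as a camera call. They do not tell look-alikes from the thing itself.
- spot_in(camera, thing): "bbox" ([left, top, right, bottom] in pixels, round what is visible of it).
- pinpoint(camera, thing): "centre" ([column, row] in pixels: a listed point, or the origin of a listed thing).
The state is a dict: "time_s": time; "joint_pos": joint angles; "joint_vel": joint speeds; "joint_torque": joint torques, N m; "eef_pos": TCP position; "tool_rot": TCP orientation; "contact_force": force on the tool from outside, world axes, zero at the start; "wrist_torque": the same for the moment, N m; "opening": opening from 0.0 (shut) to 1.0 (fully open); "finger_force": force on a finger pad.
Only numpy, scipy, OpenCV 4.12 (cv2) and the standard library are available. Lean on these libraries where they do the work, as an engineer would, in place of code of your own. Each camera call takes 0.05 s, during which the arm holds its last target. There are 200 camera calls.

## Working session

There is one attempt and no reset: what is moved stays moved. The work goes in short steps, Python scripts to look and compute and a tool call to move; the robot and the scene stay as the last step left them, time stands still between calls to the robot, and variables do not carry over. Pictures are saved under pics/ and viewed, at most 10 in all, crops included, and the job is handed in when it is done.

Besides the shell and the picture viewer there is one more tool, called after "Emit:" by a JSON object that holds its "op" and its "data", one argument or row to a line. servo_tool: Moves the arm, as the interface text tells. Its arguments: {"type":"object","properties":{"dr":{"type":"array","items":{"type":"array","items":{"type":"number"}}},"xyz":{"type":"array","items":{"type":"array","items":{"type":"number"}}},"fingers":{"type":"array","items":{"type":"number"}}},"required":["dr","xyz","fingers"]}

```bash
mkdir -p pics; cat > h.py <<'E'
import numpy as np, cv2
from plant import *
def cam(n):
    c=read_camera(n); return c["frame"],np.array(c["intrinsics"]),np.array(c["R"]),np.array(c["t"])
def ray(px,K,R,t):
    d=R.T@np.linalg.solve(K,[px[0],px[1],1]); return -R.T@t,d/np.linalg.norm(d)
def atz(px,z,c):
    o,d=ray(px,*c[1:]); return o+d*(z-o[2])/d[2]
def proj(X,c):
    p=c[1]@(c[2]@np.array(X)+c[3]); return p[:2]/p[2]
def tri(pa,ca,pb,cb):
    o1,d1=ray(pa,*ca[1:]);o2,d2=ray(pb,*cb[1:])
    s=np.linalg.lstsq(np.c_[d1,-d2],o2-o1,rcond=None)[0]
    a,b=o1+d1*s[0],o2+d2*s[1]; return (a+b)/2,np.linalg.norm(a-b)
def save(n,f): cv2.imwrite(f"pics/{n}.png",f[:,:,::-1])
E
python3 - <<'E'
from h import *
np.set_printoptions(precision=4,suppress=True)
for n in("top","side"):
    c=cam(n); save(n+"0",c[0]); print(n,-c[2].T@c[3])
    for th in["insert_center","nest","drill_jig","pivot_axis","handle_center","bush_bottom","bush_blank","washer","stone"]:
        print(n,th,[(np.round(d["centre"]).tolist(),round(d["confidence"],2)) for d in pinpoint(n,th)][:5],
         [(np.round(d["bbox"]).tolist(),round(d["confidence"],2)) for d in spot_in(n,th)][:5] if th in("insert_center",) else "")
print(get_obs())
E
```

```text
top [ 0.3815 -0.0313  1.0822]
top insert_center [([331.0, 303.0], 0.94), ([388.0, 300.0], 0.84), ([247.0, 277.0], 0.71), ([402.0, 162.0], 0.69)] [([368.0, 284.0, 413.0, 324.0], 0.88), ([314.0, 289.0, 341.0, 317.0], 0.79), ([377.0, 140.0, 429.0, 184.0], 0.72), ([230.0, 266.0, 262.0, 286.0], 0.7)]
top nest [([322.0, 244.0], 0.85)] 
top drill_jig [([328.0, 245.0], 0.62)] 
top pivot_axis [([330.0, 178.0], 0.93)] 
top handle_center [([409.0, 211.0], 0.73)] 
top bush_bottom [([385.0, 203.0], 0.91), ([409.0, 208.0], 0.43)] 
top bush_blank [([246.0, 187.0], 0.76)] 
top washer [([441.0, 280.0], 0.64), ([177.0, 293.0], 0.45), ([321.0, 242.0], 0.17)] 
top stone [([176.0, 294.0], 0.98)] 
side [ 0.4727 -0.9957  0.8427]
side insert_center [([253.0, 279.0], 0.96), ([278.0, 225.0], 0.94), ([247.0, 327.0], 0.84), ([419.0, 334.0], 0.78)] [([238.0, 263.0, 265.0, 295.0], 0.91), ([226.0, 306.0, 268.0, 352.0], 0.68), ([394.0, 306.0, 446.0, 365.0], 0.56)]
side nest [([316.0, 272.0], 0.85), ([353.0, 290.0], 0.36)] 
side drill_jig [([317.0, 279.0], 0.9)] 
side pivot_axis [([379.0, 247.0], 0.65)] 
side handle_center [([352.0, 289.0], 0.93)] 
side bush_bottom [([357.0, 293.0], 0.83)] 
side bush_blank [([367.0, 225.0], 0.59)] 
side washer [([276.0, 373.0], 0.76)] 
side stone [([265.0, 189.0], 0.78)] 
{'time_s': 1.1, 'joint_pos': array([-1.4848,  0.2586,  1.535 , -0.    ,  1.348 , -0.2029]), 'joint_vel': array([ 0.0003, -0.0006, -0.    ,  0.0005,  0.0005,  0.0012]), 'joint_torque': array([ -0.0009, -44.5939, -29.0904,  -0.0005,   0.0009,   0.    ]), 'eef_pos': array([ 0.1567, -0.5272,  0.2064]), 'tool_rot': array([ 0.9896,  0.1439, -0.    , -0.    ]), 'contact_force': array([-1.0971,  0.3346,  0.3413]), 'wrist_torque': array([-0.019 ,  0.016 ,  0.0461]), 'finger_force': 0.0, 'opening': 0.999760329922001}
```

View pics/top0.png

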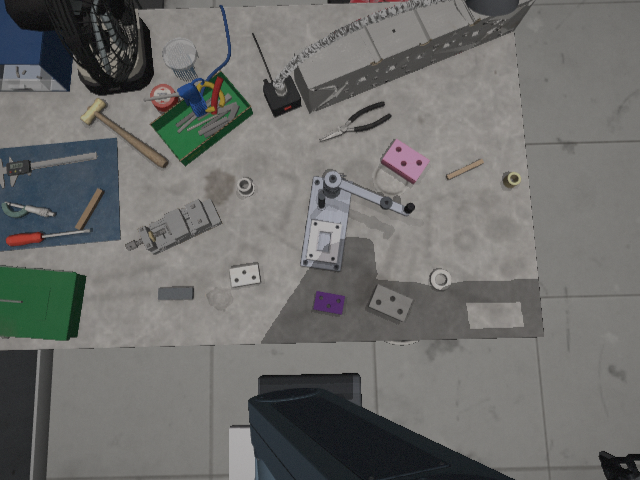

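View pics/side0.png

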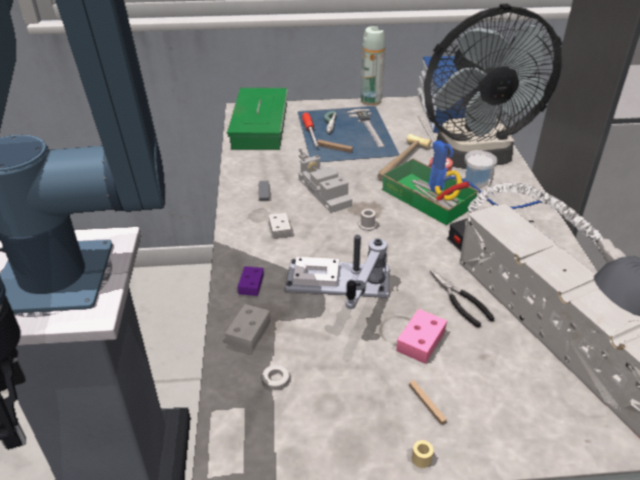

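The look-alikes, in top-image pixels, are purple (331,303), pink (404,160), big grey (390,302) and small light grey (245,275). The small grey one fits: it isn't pink or purple, it's the smaller of the two greys, and it lies left of the jig. I'll confirm it in a crop and measure.

```bash
python3 - <<'E'
from h import *
np.set_printoptions(precision=4,suppress=True)
ct=cam("top"); 
P={}
def near(l,x): return min(l,key=lambda d:np.hypot(*(np.array(d["centre"])-x)))["centre"]
seeds={"insert_center":((245,275),(279,225)),"nest":((322,244),(316,272)),"pivot_axis":((330,178),(379,247)),"handle_center":((409,211),(352,289)),"bush_bottom":((385,203),(357,293))}
for k in seeds: P[k]=[near(pinpoint("top",k),seeds[k][0])]
cs=cam("side")
for k in seeds:
    P[k].append(near(pinpoint("side",k),seeds[k][1])); X,e=tri(P[k][0],ct,P[k][1],cs); print(k,np.round(P[k]),X,"gap",e)
for c,n,b in((ct,"top",(220,255,270,297)),(cs,"side",(260,205,300,245))):
    g=cv2.cvtColor(c[0],cv2.COLOR_RGB2GRAY)[b[1]:b[3],b[0]:b[2]]
    m=(g>205).astype(np.uint8); m=cv2.morphologyEx(m,cv2.MORPH_CLOSE,np.ones((7,7)))
    ctr=max(cv2.findContours(m,0,2)[0],key=cv2.contourArea)
    r=cv2.minAreaRect(ctr); bx=cv2.boxPoints(r)+[b[0],b[1]]
    Q=np.array([atz(p,.022,c) for p in bx]); print(n,r,"\n",Q,Q.mean(0),np.linalg.norm(Q[0]-Q[1]),np.linalg.norm(Q[1]-Q[2]))
a=cv2.resize(ct[0][225:325,210:430],None,fx=3.6,fy=3.6,interpolation=2)
s=cv2.resize(ct[0][160:285,215:425],None,fx=3.6,fy=3.6,interpolation=2); save("crop1",s)
E
```

```text
insert_center [[247. 276.]
 [279. 225.]] [0.4661 0.1188 0.0122] gap 0.0015670826278681056
nest [[322. 242.]
 [317. 272.]] [ 0.538  -0.0481  0.0121] gap 0.0022366583588306257
pivot_axis [[333. 180.]
 [377. 249.]] [ 0.6559 -0.0732  0.0847] gap 0.001844000688894194
handle_center [[407. 209.]
 [350. 292.]] [ 0.5839 -0.2191  0.1119] gap 0.0011664104683853818
bush_bottom [[385. 206.]
 [359. 295.]] [ 0.6039 -0.1816  0.0682] gap 0.004061841558357574Traceback (most recent call last):
  File "<stdin>", line 14, in <module>
ValueError: max() iterable argument is empty
```

```bash
python3 - <<'E'
from h import *
np.set_printoptions(precision=4,suppress=True)
ct=cam("top");cs=cam("side")
for c,n,b in((ct,"top",(224,257,268,294)),(cs,"side",(262,208,298,242))):
    g=cv2.cvtColor(c[0],cv2.COLOR_RGB2GRAY)[b[1]:b[3],b[0]:b[2]]
    print(n,np.percentile(g,[5,25,50,75,90,98]))
    T=(np.percentile(g,50)+np.percentile(g,95))/2
    m=(g>T).astype(np.uint8); m=cv2.morphologyEx(m,cv2.MORPH_CLOSE,np.ones((5,5)))
    ctr=max(cv2.findContours(m,0,2)[0],key=cv2.contourArea)
    bx=cv2.boxPoints(cv2.minAreaRect(ctr))+[b[0],b[1]]
    Q=np.array([atz(p,.022,c) for p in bx]); print(bx.round(),"\n",Q,Q.mean(0),np.linalg.norm(Q[0]-Q[1]),np.linalg.norm(Q[1]-Q[2]))
cv2.imwrite("pics/crop1.png",np.hstack([cv2.resize(c[0][y:y+100,x:x+66],None,fx=6,fy=6,interpolation=2) for c,x,y in((ct,213,225),(cs,246,175))])[:,:,::-1])
E
```

```text
top [ 91. 130. 140. 167. 174. 176.]
[[229. 269.]
 [257. 264.]
 [260. 282.]
 [232. 286.]] 
 [[0.4817 0.1558 0.022 ]
 [0.4902 0.0953 0.022 ]
 [0.4525 0.0894 0.022 ]
 [0.4442 0.1496 0.022 ]] [0.4672 0.1225 0.022 ] 0.061086899562764925 0.038110388541178805
side [112.   176.75 191.   202.   225.   228.  ]
[[269. 214.]
 [285. 210.]
 [289. 228.]
 [272. 231.]] 
 [[0.4439 0.1474 0.022 ]
 [0.4821 0.1588 0.022 ]
 [0.4882 0.0929 0.022 ]
 [0.4514 0.0824 0.022 ]] [0.4664 0.1204 0.022 ] 0.03983909568756266 0.06623193474467907
```

View pics/crop1.png

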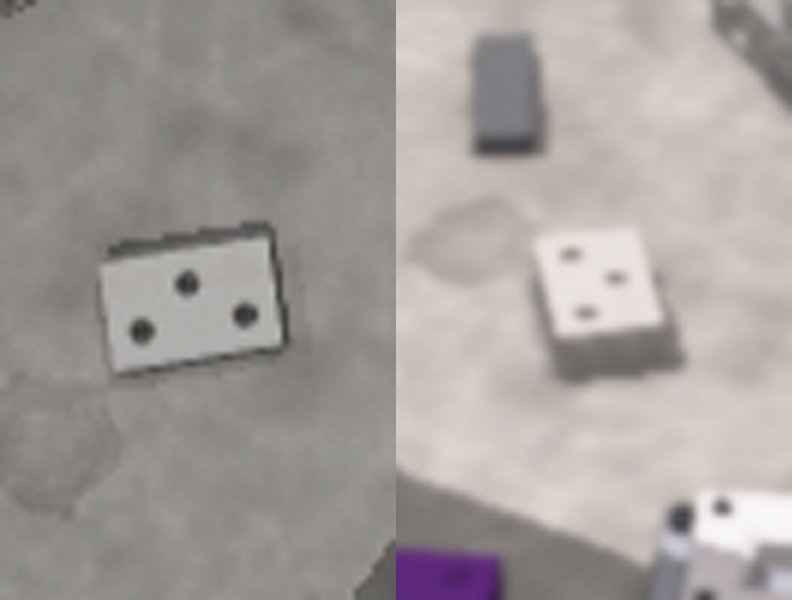

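The crop shows the small light-grey insert: 61 x 38 mm in the top view, three bores, centre about (0.467, 0.121). My plan is to grip it across the 40 mm width near its right end with the tool tilted 45°. Turning it 90° about the closing axis then stands it up.

```bash
cat >> h.py <<'E'
from scipy.spatial.transform import Rotation as Ro
def mat(y,z):
    y=np.array(y,float);y/=np.linalg.norm(y);z=np.array(z,float);z-=y*(y@z);z/=np.linalg.norm(z)
    return np.c_[np.cross(y,z),y,z]
def pick(th=45,yaw=8):
    a=np.radians(yaw);w=np.array([np.cos(a),np.sin(a),0]);l=np.array([np.sin(a),-np.cos(a),0]);t=np.radians(th)
    return mat(w,-(np.cos(t)*np.array([0,0,1])+np.sin(t)*l))
def place(th=45,yaw=-12):
    a=np.radians(yaw);w=np.array([np.cos(a),np.sin(a),0]);n=np.array([-np.sin(a),np.cos(a),0]);t=np.radians(th)
    return mat(w,-(np.cos(t)*n+np.sin(t)*np.array([0,0,1])))
def move(p,M,frm=None):
    o=get_obs(); p0,M0=frm or (o["eef_pos"],Ro.from_quat(o["tool_rot"]).as_matrix())
    print("t",round(o["time_s"],2),"xyz",(M0.T@(np.array(p)-p0)*1000).round(1).tolist(),"dr",np.degrees(Ro.from_matrix(M0.T@M).as_rotvec()).round(2).tolist())
    return np.array(p),M
E
python3 - <<'E'
from h import *
M=pick();p=np.array([.4684,.111,.010])
a=move(p-M[:,2]*.12+[0,0,.06],M); move(p-M[:,2]*.03,M,a); print(M,p-M[:,2]*.12+[0,0,.06])
E
```

```text
t 1.8 xyz [468.0, -439.1, 51.6] dr [31.86, 37.01, -76.93]
t 1.8 xyz [-42.4, -0.0, 132.4] dr [0.0, 0.0, 0.0]
[[-0.09841024  0.99026807 -0.09841024]
 [ 0.70022527  0.1391731   0.70022527]
 [ 0.70710678  0.         -0.70710678]] [0.48020923 0.02697297 0.15485281]
```

Emit:
{"op": "servo_tool", "data": {
  "dr": [
    [32,37,-77],
    [32,37,-77],
    [32,37,-77],
    [32,37,-77],
    [32,37,-77],
    [32,37,-77],
    [32,37,-77],
    [32,37,-77],
    [32,37,-77],
    [32,37,-77],
    [32,37,-77],
    [32,37,-77]
  ],
  "xyz": [
    [468,-439,52],
    [468,-439,52],
    [468,-439,52],
    [468,-439,52],
    [468,-439,52],
    [468,-439,52],
    [468,-439,52],
    [468,-439,52],
    [468,-439,52],
    [468,-439,52],
    [468,-439,52],
    [468,-439,52]
  ],
  "fingers": [1,1,1,1,1,1,1,1,1,1,1,1]
}}

```text
time_s: 3.0
eef_pos: [0.4597, -0.0096, 0.1567]
tool_rot: [0.605, 0.698, 0.251, -0.291]
contact_force: [-0.2, -0.2, 0.8]
opening: 1.002
finger_force: 0.0
```

```bash
python3 - <<'E'
from h import *
M=pick();p=np.array([.4684,.111,.010])
a=move(p-M[:,2]*.12+[0,0,.06],M); b=move(p-M[:,2]*.03,M,a); o=get_obs();print(o["eef_pos"],o["joint_pos"],o["contact_force"])
E
```

```text
t 3.0 xyz [22.1, 25.6, 24.9] dr [-0.19, -0.16, 0.1]
t 3.0 xyz [-42.4, -0.0, 132.4] dr [0.0, 0.0, 0.0]
[ 0.45966063 -0.00957414  0.15670334] [-0.7009617   0.44799504  1.68919096  0.49107038  1.64012811 -0.9733706 ] [-0.22383198 -0.19856444  0.78040834]
```

Emit:
{"op": "servo_tool", "data": {
  "dr": [
    [0,0,0],
    [0,0,0],
    [0,0,0],
    [0,0,0]
  ],
  "xyz": [
    [-20,26,80],
    [-20,26,115],
    [-20,26,115],
    [-20,26,115]
  ],
  "fingers": [1,1,1,1]
}}

```text
time_s: 3.4
eef_pos: [0.4725, 0.062, 0.061]
tool_rot: [0.605, 0.697, 0.25, -0.293]
contact_force: [0.2, 0.6, -0.3]
opening: 0.997
finger_force: 0.0
```

```bash
python3 - <<'E'
from h import *
np.set_printoptions(precision=4,suppress=True)
o=get_obs();print(o["eef_pos"],o["joint_vel"])
M=pick();p=np.array([.4684,.111,.010])
b=move(p,M)
ct=cam("top");cs=cam("side"); print([d["centre"] for d in pinpoint("top","insert_center")],[d["centre"] for d in pinpoint("side","insert_center")])
cv2.imwrite("pics/c2.png",np.hstack([cv2.resize(c[0][y:y+150,x:x+100],None,fx=4,fy=4,interpolation=2) for c,x,y in((ct,200,200),(cs,230,130))])[:,:,::-1])
E
```

```text
[0.4725 0.062  0.061 ] [-0.0414 -0.0447 -0.064  -0.0159  0.0504  0.0069]
t 3.4 xyz [-1.6, 3.2, 70.7] dr [-0.41, -0.25, -0.01]
[[329.0, 300.8], [403.4, 162.8], [244.6, 275.8]] [[251.4, 278.6], [248.4, 326.7], [419.9, 334.6], [274.6, 377.4]]
```

View pics/c2.png

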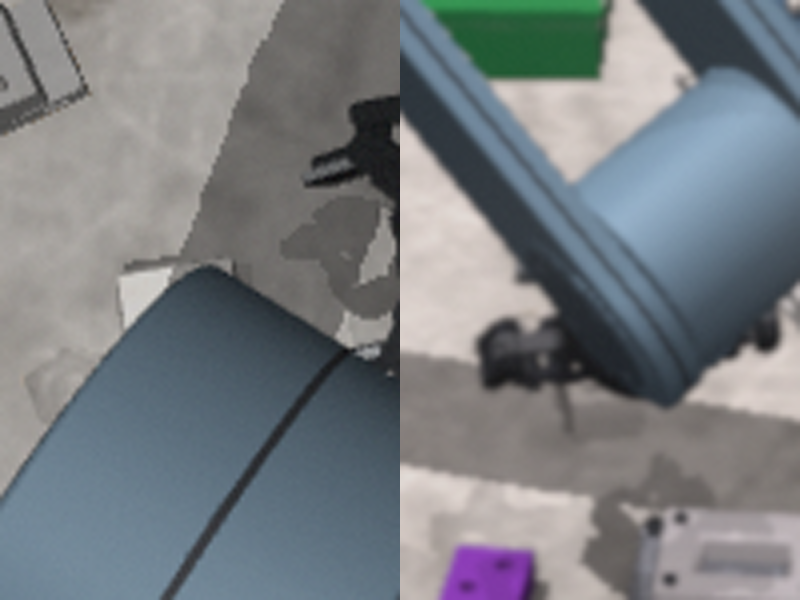

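The insert hasn't moved, and the open fingers straddle its axis on the right side. Going in and closing.

Emit:
{"op": "servo_tool", "data": {
  "dr": [
    [-0.4,-0.2,0],
    [-0.4,-0.2,0],
    [-0.4,-0.2,0],
    [-0.4,-0.2,0],
    [-0.4,-0.2,0],
    [-0.4,-0.2,0],
    [-0.4,-0.2,0],
    [-0.4,-0.2,0],
    [-0.4,-0.2,0],
    [-0.4,-0.2,0]
  ],
  "xyz": [
    [-1.5,3,20],
    [-1.5,3,40],
    [-1.5,3,55],
    [-1.5,3,65],
    [-1.5,3,70],
    [-1.5,3,70],
    [-1.5,3,70],
    [-1.5,3,70],
    [-1.5,3,70],
    [-1.5,3,70]
  ],
  "fingers": [1,1,1,1,1,1,0.3,0,0,0]
}}

```text
time_s: 4.6
eef_pos: [0.4707, 0.1076, 0.0122]
tool_rot: [0.607, 0.697, 0.252, -0.286]
contact_force: [0.7, 0.2, -0.1]
opening: 0.333
finger_force: 0.0
```

Emit:
{"op": "servo_tool", "data": {
  "dr": [
    [0,0,0],
    [0,0,0],
    [0,0,0],
    [0,0,0],
    [0,0,0]
  ],
  "xyz": [
    [0,0,0],
    [0,0,0],
    [0,0,0],
    [0,0,0],
    [0,0,0]
  ],
  "fingers": [0,0,0,0,0]
}}

```text
time_s: 5.1
eef_pos: [0.4705, 0.1079, 0.012]
tool_rot: [0.607, 0.697, 0.252, -0.286]
contact_force: [1.0, 0.3, -0.3]
opening: -0.0
finger_force: 0.0
```

```bash
python3 - <<'E'
from h import *
np.set_printoptions(precision=4,suppress=True)
M=pick();p=np.array([.4684,.111,.010])
o=get_obs();print(o["eef_pos"],o["opening"]); move(p,M)
M0=Ro.from_quat(o["tool_rot"]).as_matrix(); move(o["eef_pos"]+[0,0,.10],M0)
E
```

```text
[0.4705 0.1079 0.012 ] -0.0003556631558090241
t 5.1 xyz [0.9, -1.6, 3.8] dr [0.28, 0.13, 0.04]
t 5.1 xyz [70.5, 0.4, -70.9] dr [0.0, 0.0, 0.0]
```

It closed on nothing, so I'll look.

```bash
python3 - <<'E'
from h import *
ct=cam("top");cs=cam("side")
print([(d["centre"],d["confidence"]) for d in pinpoint("top","insert_center")],[(d["centre"],d["confidence"]) for d in pinpoint("side","insert_center")], proj(get_obs()["eef_pos"],ct),proj(get_obs()["eef_pos"],cs))
cv2.imwrite("pics/c3.png",np.hstack([cv2.resize(c[0][y:y+150,x:x+100],None,fx=4,fy=4,interpolation=2) for c,x,y in((ct,200,200),(cs,230,130))])[:,:,::-1])
E
```

```text
[([403.0, 161.5], 0.64)] [([246.9, 329.3], 0.92), ([249.6, 280.0], 0.67), ([418.5, 332.0], 0.58), ([276.9, 225.8], 0.37)] [251.72170687 273.81570611] [281.05847048 227.640954  ]
```

View pics/c3.png

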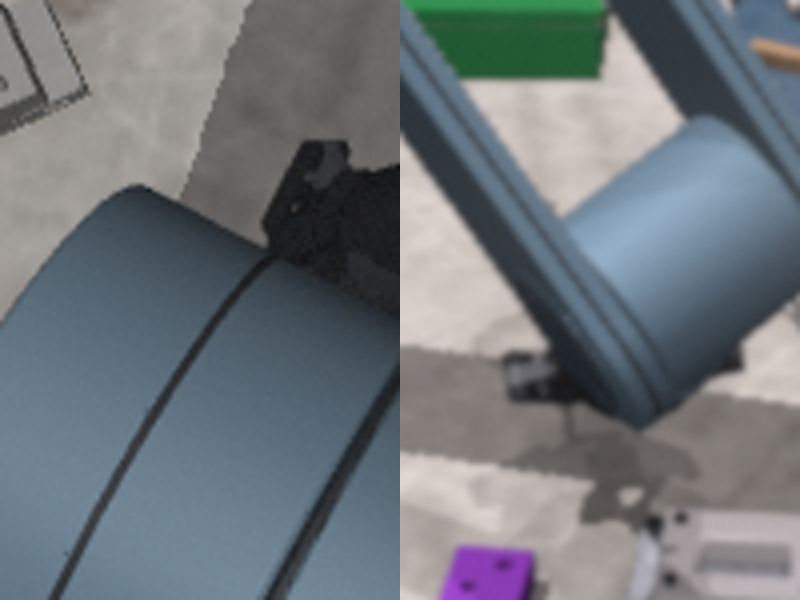

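Occluded by the wrist. I'll open and back off to see.

Emit:
{"op": "servo_tool", "data": {
  "dr": [
    [0,0,0],
    [0,0,0],
    [0,0,0],
    [0,0,0],
    [0,0,0],
    [0,0,0],
    [0,0,0],
    [0,0,0],
    [0,0,0]
  ],
  "xyz": [
    [0,0,0],
    [0,0,-10],
    [0,0,-50],
    [0,0,-100],
    [30,0,-150],
    [60,0,-180],
    [60,0,-180],
    [60,0,-180],
    [60,0,-180]
  ],
  "fingers": [1,1,1,1,1,1,1,1,1]
}}

```text
time_s: 6.2
eef_pos: [0.4807, 0.0243, 0.1814]
tool_rot: [0.607, 0.697, 0.252, -0.287]
contact_force: [-0.1, -0.7, -0.4]
opening: 0.998
finger_force: 0.0
```

```bash
python3 - <<'E'
from h import *
ct=cam("top");cs=cam("side")
print([(d["centre"],d["confidence"]) for d in pinpoint("top","insert_center")],[(d["centre"],d["confidence"]) for d in pinpoint("side","insert_center")], get_obs()["eef_pos"],proj(get_obs()["eef_pos"],ct),proj(get_obs()["eef_pos"],cs))
cv2.imwrite("pics/c4.png",np.hstack([cv2.resize(c[0][y:y+170,x:x+110],None,fx=3.5,fy=3.5,interpolation=2) for c,x,y in((ct,200,180),(cs,230,130))])[:,:,::-1])
E
```

```text
[([403.4, 161.1], 0.9), ([330.9, 299.9], 0.62), ([244.2, 274.7], 0.61)] [([281.3, 225.7], 0.97), ([252.6, 276.9], 0.93), ([420.6, 332.9], 0.83), ([249.7, 326.5], 0.68)] [0.48071154 0.02462055 0.18097206] [284.87338075 259.74495907] [283.99117611 183.92364264]
```

View pics/c4.png

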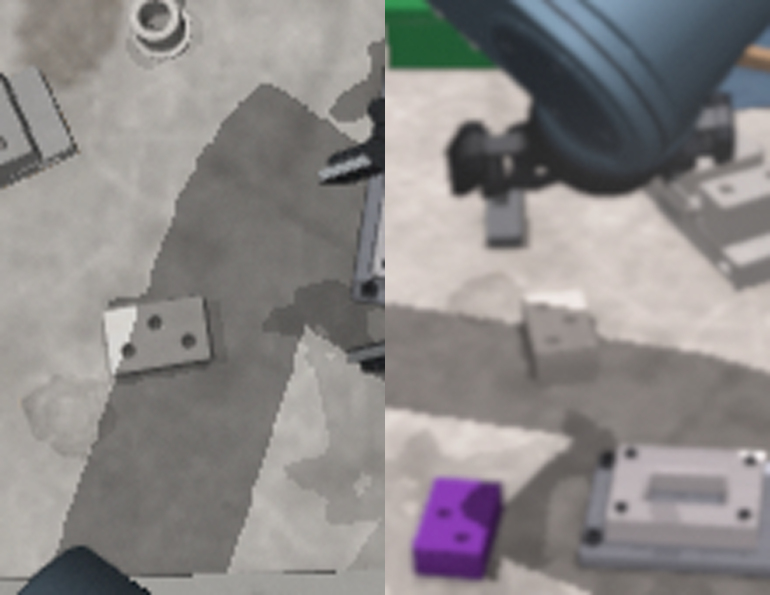

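The insert is unmoved, so the fingers closed short of it. I'll shut them here in the clear and compare the tips with the projected TCP.

Emit:
{"op": "servo_tool", "data": {
  "dr": [
    [0,0,0],
    [0,0,0],
    [0,0,0],
    [0,0,0],
    [0,0,0],
    [0,0,0],
    [0,0,0]
  ],
  "xyz": [
    [0,0,0],
    [0,0,0],
    [0,0,0],
    [0,0,0],
    [0,0,0],
    [0,0,0],
    [0,0,0]
  ],
  "fingers": [0.5,0.5,0.5,0.5,0.5,0.5,0.5]
}}

```text
time_s: 7.1
eef_pos: [0.4813, 0.0241, 0.182]
tool_rot: [0.607, 0.697, 0.252, -0.286]
contact_force: [-0.6, 0.9, 0.4]
opening: 0.5
finger_force: 0.0
```

```bash
python3 - <<'E'
from h import *
ct=cam("top");cs=cam("side");o=get_obs();M=Ro.from_quat(o["tool_rot"]).as_matrix()
fr=[]
for c,x,y in((ct,240,190),(cs,230,120)):
    f=cv2.resize(c[0][y:y+120,x:x+80],None,fx=5,fy=5,interpolation=2).copy()
    for w,col in((0,(255,0,0)),(-.021,(0,255,0)),(.021,(0,255,0))):
        a,b=[tuple(((proj(o["eef_pos"]+M[:,1]*w-M[:,2]*s,c)-[x,y])*5).astype(int).tolist()) for s in(0,.06)]
        cv2.line(f,a,b,col,1); cv2.circle(f,a,4,col,1)
    fr.append(f)
cv2.imwrite("pics/c5.png",np.hstack(fr)[:,:,::-1]); print(o["opening"],o["eef_pos"])
for n in("top","side"): print([(np.round(d["centre"]),d["confidence"]) for d in pinpoint(n,"insert_center")])
E
```

```text
0.5008211928904519 [0.48131894 0.02413543 0.1819694 ]
[(array([246., 276.]), 0.91), (array([404., 160.]), 0.64), (array([329., 302.]), 0.59), (array([322., 244.]), 0.4)]
[(array([247., 327.]), 0.82), (array([251., 277.]), 0.73), (array([419., 333.]), 0.69), (array([278., 226.]), 0.57)]
```

View pics/c5.png

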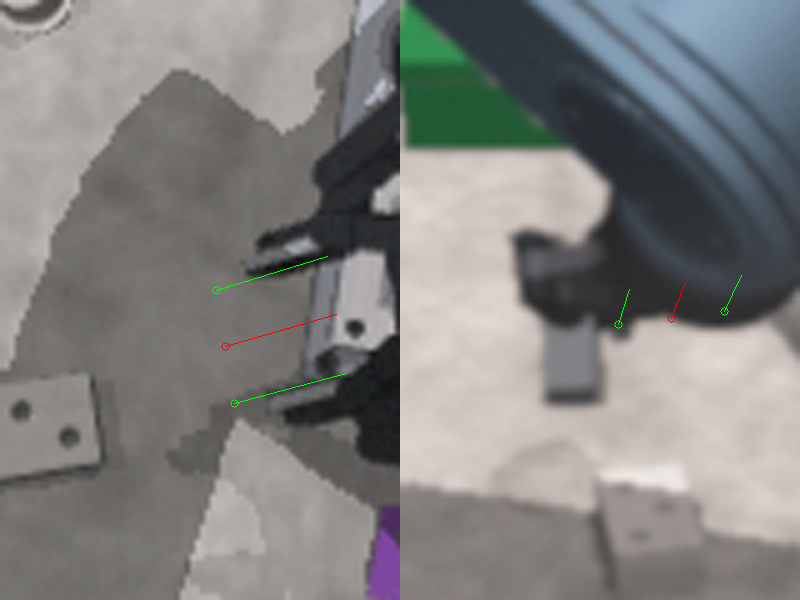

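Emit:
{"op": "servo_tool", "data": {
  "dr": [
    [0,0,0],
    [0,0,0],
    [0,0,0],
    [0,0,0],
    [0,0,0],
    [0,0,0]
  ],
  "xyz": [
    [0,0,0],
    [0,0,0],
    [0,0,0],
    [0,0,0],
    [0,0,0],
    [0,0,0]
  ],
  "fingers": [0,0,0,0,0,0]
}}

```text
time_s: 7.9
eef_pos: [0.4813, 0.0241, 0.1819]
tool_rot: [0.607, 0.697, 0.252, -0.286]
contact_force: [0.1, -0.1, 0.1]
opening: 0.001
finger_force: 0.0
```

```bash
python3 - <<'E'
from h import *
np.set_printoptions(precision=4,suppress=True)
ct=cam("top");cs=cam("side");o=get_obs();M=Ro.from_quat(o["tool_rot"]).as_matrix()
X,e=tri((289.4,244.4),ct,(274.4,187),cs); print("left tip in tool frame mm",M.T@(X-o["eef_pos"])*1000,e, o["opening"])
fr=[]
for c,x,y in((ct,240,190),(cs,230,120)):
    f=cv2.resize(c[0][y:y+120,x:x+80],None,fx=5,fy=5,interpolation=2).copy()
    a=tuple(((proj(o["eef_pos"],c)-[x,y])*5).astype(int).tolist()); cv2.circle(f,a,4,(255,0,0),1)
    fr.append(f)
cv2.imwrite("pics/c6.png",np.hstack(fr)[:,:,::-1])
# jig landmark check of calibration: nest etc
for s in(-.02,.02): print(proj(o["eef_pos"]+M[:,2]*s,ct))
E
```

```text
left tip in tool frame mm [ -4.3669   1.8826 -12.2425] 0.04645991554344046 -0.002706177053215368
[292.2884 257.2724]
[278.1125 261.3777]
```

View pics/c6.png

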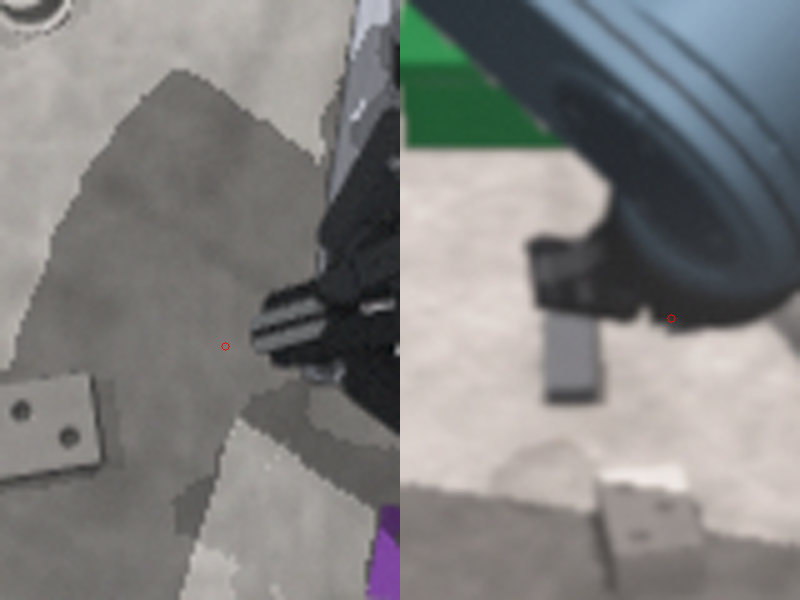

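```bash
python3 - <<'E'
from h import *
np.set_printoptions(precision=4,suppress=True)
ct=cam("top");cs=cam("side");o=get_obs();M=Ro.from_quat(o["tool_rot"]).as_matrix()
X,e=tri((294,271),ct,(274.4,187),cs); print("tip",X,e,"tool frame mm",M.T@(X-o["eef_pos"])*1000, "world off",X-o["eef_pos"]-M@[0,-.021,-.007])
for s in(0,.01,.015,.02): print(s,proj(o["eef_pos"]-M[:,2]*s,ct),M.T@(X-o["eef_pos"]))
E
```

```text
tip [0.4605 0.0081 0.1854] 0.0028013172336759434 tool frame mm [ -6.6872 -22.7571 -11.7312] world off [-0.0006 -0.0082 -0.0014]
0 [285.0995 259.3559] [-0.0067 -0.0228 -0.0117]
0.01 [288.6697 258.3218] [-0.0067 -0.0228 -0.0117]
0.015 [290.4754 257.7988] [-0.0067 -0.0228 -0.0117]
0.02 [292.2952 257.2717] [-0.0067 -0.0228 -0.0117]
```

The shut tips show about 15–20 mm short of the reported TCP. To tell a short tool from a world offset, I'll look again from the opposite tilt.

```bash
python3 - <<'E'
from h import *
move([.47,.04,.22],place(45,8))
E
```

```text
t 8.1 xyz [39.1, -8.9, -14.8] dr [0.25, -89.86, -0.19]
```

Emit:
{"op": "servo_tool", "data": {
  "dr": [
    [0,-90,0],
    [0,-90,0],
    [0,-90,0],
    [0,-90,0],
    [0,-90,0],
    [0,-90,0],
    [0,-90,0],
    [0,-90,0],
    [0,-90,0],
    [0,-90,0],
    [0,-90,0],
    [0,-90,0]
  ],
  "xyz": [
    [39,-9,-15],
    [39,-9,-15],
    [39,-9,-15],
    [39,-9,-15],
    [39,-9,-15],
    [39,-9,-15],
    [39,-9,-15],
    [39,-9,-15],
    [39,-9,-15],
    [39,-9,-15],
    [39,-9,-15],
    [39,-9,-15]
  ],
  "fingers": [0,0,0,0,0,0,0,0,0,0,0,0]
}}

```text
time_s: 9.3
eef_pos: [0.4689, 0.0415, 0.2179]
tool_rot: [0.605, 0.697, -0.253, 0.29]
contact_force: [-0.0, -0.2, 0.5]
opening: 0.004
finger_force: 0.0
```

```bash
python3 - <<'E'
from h import *
np.set_printoptions(precision=4,suppress=True)
ct=cam("top");cs=cam("side");o=get_obs();M=Ro.from_quat(o["tool_rot"]).as_matrix();print(o["eef_pos"],M,o["joint_pos"],o["joint_vel"])
fr=[]
for c in(ct,cs):
    q=proj(o["eef_pos"],c); x,y=(q-[40,60]).astype(int); print(q,x,y)
    f=cv2.resize(c[0][y:y+120,x:x+80],None,fx=5,fy=5,interpolation=2).copy()
    a=tuple(((q-[x,y])*5).astype(int).tolist()); cv2.circle(f,a,4,(255,0,0),1)
    b=tuple(((proj(o["eef_pos"]-.06*M[:,2],c)-[x,y])*5).astype(int).tolist()); cv2.line(f,a,b,(255,0,0),1)
    fr.append(f)
cv2.imwrite("pics/c7.png",np.hstack(fr)[:,:,::-1])
E
```

```text
[0.4699 0.0402 0.2197] [[-0.0949  0.9905  0.099 ]
 [ 0.7002  0.1371 -0.7007]
 [-0.7076  0.0028 -0.7066]] [ 0.4049  0.31    1.7209 -0.7624  1.4223  0.5104] [-0.0297 -0.0259 -0.0106 -0.0037 -0.0017  0.0012]
[274.7214 263.7126] 234 203
[277.362  162.8715] 237 102
```

View pics/c7.png

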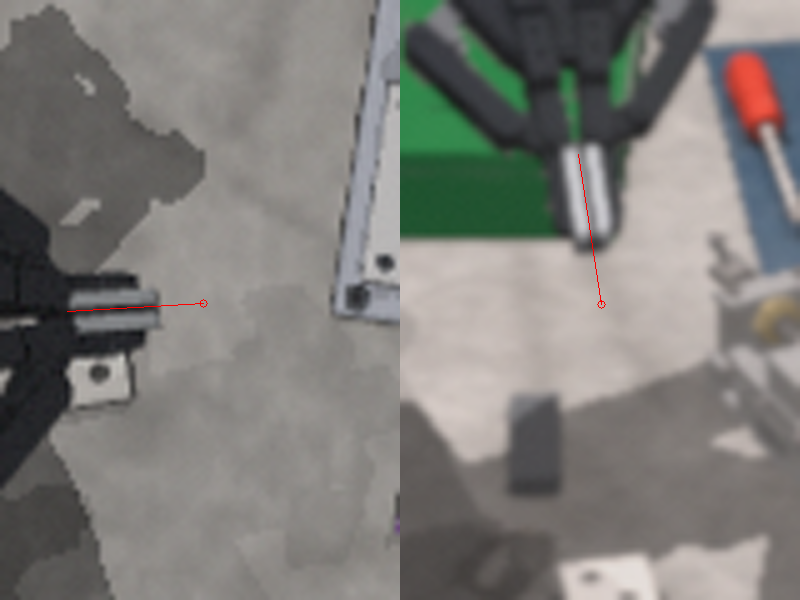

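It's clear now: the shut tips end about 21 mm behind the reported TCP along the tool axis, in both views (top tip (158,307) against (203,303), side (592,243) against (601,304)). I'll work with that offset from here on.

```bash
cat >> h.py <<'E'
D=.021
E
python3 - <<'E'
from h import *
M=pick();p=np.array([.467+.139*.008,.121-.99*.008,.010])+D*M[:,2]
a=move(p-M[:,2]*.08+[0,0,.03],M);move(p,M,a);print(p)
E
```

```text
t 9.4 xyz [119.4, 7.9, 75.8] dr [0.18, 90.04, -0.13]
t 9.4 xyz [-21.2, 0.0, 101.2] dr [0.0, 0.0, 0.0]
[ 0.46604538  0.12778473 -0.00484924]
```

Emit:
{"op": "servo_tool", "data": {
  "dr": [
    [0,90,0],
    [0,90,0],
    [0,90,0],
    [0,90,0],
    [0,90,0],
    [0,90,0],
    [0,90,0],
    [0,90,0],
    [0,90,0],
    [0,90,0],
    [0,90,0],
    [0,90,0]
  ],
  "xyz": [
    [0,0,0],
    [0,0,0],
    [0,0,0],
    [0,0,0],
    [0,0,0],
    [0,0,0],
    [40,8,20],
    [80,8,45],
    [119,8,76],
    [119,8,76],
    [119,8,76],
    [119,8,76]
  ],
  "fingers": [0,0,0,0,0,1,1,1,1,1,1,1]
}}

```text
time_s: 10.6
eef_pos: [0.4756, 0.0671, 0.0812]
tool_rot: [0.609, 0.695, 0.254, -0.286]
contact_force: [-0.1, 0.1, 0.8]
opening: 1.004
finger_force: 0.0
```

Emit:
{"op": "servo_tool", "data": {
  "dr": [
    [0,0,0],
    [0,0,0],
    [0,0,0],
    [0,0,0],
    [0,0,0]
  ],
  "xyz": [
    [-11,0,20],
    [-21,0,40],
    [-21,0,50],
    [-21,0,60],
    [-21,0,60]
  ],
  "fingers": [1,1,1,1,1]
}}

```text
time_s: 11.1
eef_pos: [0.4706, 0.0989, 0.0254]
tool_rot: [0.606, 0.698, 0.252, -0.286]
contact_force: [-0.1, -0.1, 0.7]
opening: 1.0
finger_force: 0.0
```

```bash
python3 - <<'E'
from h import *
M=pick();p=np.array([.467+.139*.008,.121-.99*.008,.010])+D*M[:,2]
move(p,M); o=get_obs();print(o["eef_pos"],o["contact_force"],o["opening"])
E
```

```text
t 11.1 xyz [-0.6, -0.6, 42.0] dr [0.26, 0.17, 0.12]
[0.47055932 0.09890255 0.02538442] [-0.06620871 -0.0557393   0.67783359] 1.0004742787324967
```

Emit:
{"op": "servo_tool", "data": {
  "dr": [
    [0,0,0],
    [0,0,0],
    [0,0,0],
    [0,0,0],
    [0,0,0],
    [0,0,0]
  ],
  "xyz": [
    [0,0,15],
    [0,0,25],
    [0,0,32],
    [0,0,37],
    [0,0,40],
    [0,0,40]
  ],
  "fingers": [1,1,1,1,1,1]
}}

```text
time_s: 11.7
eef_pos: [0.4668, 0.1262, -0.0038]
tool_rot: [0.607, 0.697, 0.252, -0.287]
contact_force: [0.4, 0.0, -0.4]
opening: 1.002
finger_force: 0.0
```

Emit:
{"op": "servo_tool", "data": {
  "dr": [
    [0,0,0],
    [0,0,0],
    [0,0,0],
    [0,0,0],
    [0,0,0],
    [0,0,0],
    [0,0,0],
    [0,0,0]
  ],
  "xyz": [
    [0,0,0],
    [0,0,0],
    [0,0,0],
    [0,0,0],
    [0,0,0],
    [0,0,0],
    [0,0,0],
    [0,0,0]
  ],
  "fingers": [0.4,0.2,0,0,0,0,0,0]
}}

```text
time_s: 12.5
eef_pos: [0.4673, 0.1257, -0.0032]
tool_rot: [0.607, 0.697, 0.252, -0.286]
contact_force: [-1.4, -2.9, 5.1]
opening: 0.448
finger_force: 60.6
```

```bash
python3 - <<'E'
from h import *
o=get_obs();M=Ro.from_quat(o["tool_rot"]).as_matrix();print(o["eef_pos"],o["contact_force"],o["opening"],o["finger_force"],"yaw",np.degrees(np.arctan2(M[1,1],M[0,1])))
move(o["eef_pos"]+[0,0,.09],M)
E
```

```text
[ 0.46725697  0.12570183 -0.00318304] [-1.44453797 -2.93626998  5.08610289] 0.44799331891722477 60.63661336898804 yaw 7.824137358520463
t 12.5 xyz [63.5, 0.4, -63.8] dr [0.0, 0.0, 0.0]
```

Gripped: opening 0.448 is about 38 mm, at 60 N. Now lift, turn upright and hover over the nest.

```bash
cat >> h.py <<'E'
def peef(C,yaw=-12,l=-.0051,n=-.0142):
    a=np.radians(yaw); return np.array(C)+[0,0,l]+n*np.array([-np.sin(a),np.cos(a),0]),place(45,yaw)
E
python3 - <<'E'
from h import *
p,M=peef([.538,-.048,.10]); move(p,M); print(p)
E
```

```text
t 12.5 xyz [-69.2, 42.1, -207.0] dr [0.31, -88.93, 21.99]
[ 0.53504765 -0.0618897   0.0949    ]
```

Emit:
{"op": "servo_tool", "data": {
  "dr": [
    [0,0,0],
    [0,0,0],
    [0,0,0],
    [0,0,0],
    [0,0,0]
  ],
  "xyz": [
    [10,0,-10],
    [30,0,-30],
    [55,0,-55],
    [80,0,-80],
    [80,0,-80]
  ],
  "fingers": [0,0,0,0,0]
}}

```text
time_s: 13.0
eef_pos: [0.4684, 0.1255, 0.1131]
tool_rot: [0.606, 0.699, 0.253, -0.283]
contact_force: [-0.1, -0.5, -4.1]
opening: 0.45
finger_force: 61.0
```

```bash
python3 - <<'E'
from h import *
p,M=peef([.538,-.048,.10]); move(p,M); o=get_obs();print(o["eef_pos"],o["opening"],o["finger_force"],o["contact_force"])
E
```

```text
t 13.0 xyz [-151.7, 40.2, -123.6] dr [0.71, -88.75, 22.01]
[0.46841731 0.12551003 0.1131116 ] 0.4496374306880686 60.96098184585571 [-0.08189153 -0.45699377 -4.06870012]
```

Emit:
{"op": "servo_tool", "data": {
  "dr": [
    [0.7,-88.8,22],
    [0.7,-88.8,22],
    [0.7,-88.8,22],
    [0.7,-88.8,22],
    [0.7,-88.8,22],
    [0.7,-88.8,22],
    [0.7,-88.8,22],
    [0.7,-88.8,22],
    [0.7,-88.8,22],
    [0.7,-88.8,22],
    [0.7,-88.8,22],
    [0.7,-88.8,22]
  ],
  "xyz": [
    [0,0,-10],
    [0,0,-20],
    [0,0,-30],
    [0,0,-40],
    [-20,5,-60],
    [-50,10,-80],
    [-80,20,-95],
    [-110,30,-110],
    [-130,36,-118],
    [-152,40,-124],
    [-152,40,-124],
    [-152,40,-124]
  ],
  "fingers": [0,0,0,0,0,0,0,0,0,0,0,0]
}}

```text
time_s: 14.2
eef_pos: [0.5307, -0.0599, 0.0859]
tool_rot: [0.715, 0.584, -0.302, 0.236]
contact_force: [0.3, 0.0, -4.1]
opening: 0.451
finger_force: 61.4
```

```bash
python3 - <<'E'
from h import *
np.set_printoptions(precision=4,suppress=True)
p,M=peef([.538,-.048,.10]); move(p,M); o=get_obs();print(o["eef_pos"],o["opening"],o["contact_force"])
ct=cam("top");cs=cam("side")
pt=[(np.round(d["centre"],1),round(d["confidence"],2)) for d in pinpoint("top","insert_center")]
print(pt,[(np.round(d["centre"],1),round(d["confidence"],2)) for d in pinpoint("side","insert_center")])
print([d["centre"] for d in pinpoint("side","nest")],[d["centre"] for d in pinpoint("top","nest")])
a=np.radians(-12);w=np.array([np.cos(a),np.sin(a),0]);n=np.array([-np.sin(a),np.cos(a),0])
o=get_obs();Mo=Ro.from_quat(o["tool_rot"]).as_matrix()
C=o["eef_pos"]-(p-np.array([.538,-.048,.10]))
fr=[]
for c,x,y in((ct,270,180),(cs,260,195)):
    S=4;f=cv2.resize(c[0][y:y+130,x:x+100],None,fx=S,fy=S,interpolation=2).copy()
    def poly(P,col): cv2.polylines(f,[np.array([((proj(q,c)-[x,y])*S) for q in P]).astype(np.int32)],True,col,1)
    for z in(-.031,.031): poly([C+[0,0,z]+i*.02*w+j*.011*n for i,j in((1,1),(1,-1),(-1,-1),(-1,1))],(255,0,0))
    N=np.array([.538,-.048,.028]); poly([N+i*.025*w+j*.016*n for i,j in((1,1),(1,-1),(-1,-1),(-1,1))],(0,255,0))
    poly([N+i*.043*w+j*.033*n for i,j in((1,1),(1,-1),(-1,-1),(-1,1))],(0,0,255))
    fr.append(f)
cv2.imwrite("pics/c8.png",np.hstack(fr)[:,:,::-1])
E
```

```text
t 14.2 xyz [-7.2, 4.5, -5.7] dr [-0.54, 0.05, 0.71]
[ 0.5307 -0.0599  0.0859] 0.4506093482148943 [ 0.2715  0.0312 -4.0785]
[(array([390.5, 302.7]), 0.86), (array([402.2, 162.3]), 0.79), (array([331.6, 298.2]), 0.67), (array([321.1, 240.8]), 0.65)] [(array([419. , 331.1]), 0.96), (array([252.9, 280.3]), 0.92), (array([311.6, 241.8]), 0.74), (array([250.6, 326.3]), 0.56)]
[[315.8, 272.3]] [[321.9, 241.8], [333.3, 179.6]]
```

View pics/c8.png

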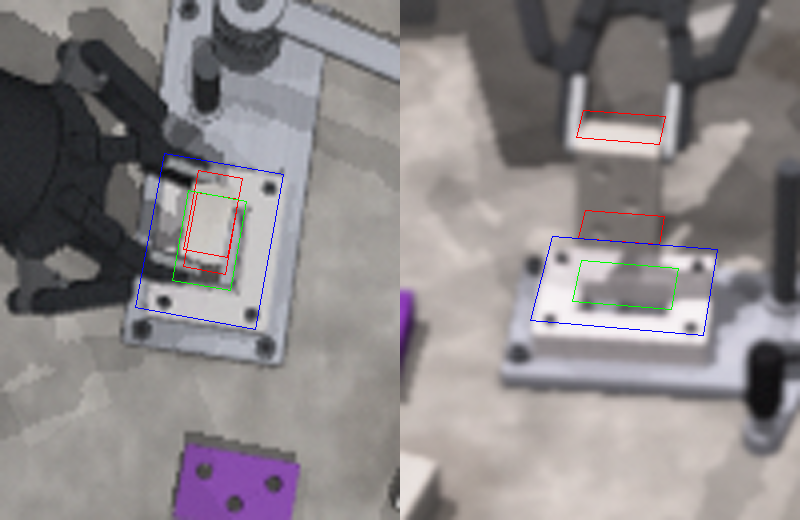

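The insert hangs upright over the nest and the jig model overlays well (nest outline in the side crop at 572–678 by 260–308). The insert's top face sits about 2 px lower than predicted in the side view, so I'll check its actual centre.

```bash
python3 - <<'E'
from h import *
np.set_printoptions(precision=4,suppress=True)
p,M=peef([.538,-.048,.10]); off=p-np.array([.538,-.048,.10])
def near(l,x): return np.array(min(l,key=lambda d:np.hypot(*(np.array(d["centre"])-x)))["centre"])
A=[];B=[];NA=[];NB=[]
for i in range(4):
    ct=cam("top");A.append(near(pinpoint("top","insert_center"),(321,241)));NA.append(near(pinpoint("top","nest"),(322,242)))
    cs=cam("side");B.append(near(pinpoint("side","insert_center"),(311,242)));NB.append(near(pinpoint("side","nest"),(316,272)))
print(np.array(A),np.array(B),np.array(NA),np.array(NB))
m=lambda l:np.median(l,0)
print("insert",tri(m(A),ct,m(B),cs),"pred",get_obs()["eef_pos"]-off,"nest",tri(m(NA),ct,m(NB),cs))
# bright top face in side
g=cv2.cvtColor(cs[0],cv2.COLOR_RGB2GRAY); r=g[218:240,298:332]; print(r[:, ::3])
E
```

```text
[[322.  233.5]
 [323.6 236.3]
 [330.2 299.5]
 [322.8 236. ]] [[313.6 242.3]
 [312.1 242.1]
 [310.8 242.5]
 [313.3 240.6]] [[321.8 239. ]
 [322.1 242.5]
 [323.4 242.5]
 [321.1 241.6]] [[316.9 271.8]
 [317.1 269.5]
 [319.7 272.6]
 [314.4 270.5]]
insert (array([ 0.5338, -0.049 ,  0.0915]), np.float64(0.0059125155445888585)) pred [ 0.5358 -0.0479  0.0955] nest (array([ 0.5375, -0.047 ,  0.0134]), np.float64(0.0030599648401809488))
[[ 91  66 197  76  93 115 113 109 107 111 199  79]
 [ 90  65 201  73  93 116 113 103 104 105 202  75]
 [ 90  67 201  67  93 112 106 102 105 103 202  73]
 [ 89  69 200  63  91 101 103 103 106 103 201  68]
 [ 86  70 200  60  83  92 102 106 106 103 202  65]
 [ 87  72 201  74  86  94 101 105 102 101 201  61]
 [ 85  77 202 126 129 128 122 114 106 102 201  57]
 [ 81  83 202 189 194 191 174 156 140 122 202  55]
 [ 77  85 201 218 221 220 212 201 193 166 201  55]
 [ 77  88 202 224 224 224 223 221 218 188 194  57]
 [ 77  93 210 226 224 225 224 224 222 196 190  57]
 [ 79  95 211 228 226 225 225 224 222 193 188  56]
 [ 81  92 199 223 225 227 225 225 224 187 182  55]
 [ 80  85 165 189 206 220 221 222 223 181 171  77]
 [ 78  78 126 140 155 171 178 192 209 164 150 123]
 [ 75  74 107 116 118 124 131 144 159 129 122 155]
 [ 76  74  99 112 104 109 113 114 119 101 105 165]
 [ 92  87 103 112  98 107 112 109 109  99 121 164]
 [128 121 122 112  98 103 112 110 108 102 142 161]
 [147 140 133 114 115 107 112 109 110 103 151 159]
 [153 150 136 116 136 119 112 110 109 102 155 162]
 [159 161 138 116 129 117 112 111 111 103 159 168]]
```

```bash
python3 - <<'E'
from h import *
np.set_printoptions(precision=4,suppress=True)
p,M=peef([.538,-.048,.10]); off=p-np.array([.538,-.048,.10])
C=get_obs()["eef_pos"]-off; cs=cam("side"); ct=cam("top")
a=np.radians(-12);w=np.array([np.cos(a),np.sin(a),0]);n=np.array([-np.sin(a),np.cos(a),0])
for dy,dz in((0,0),(-.003,0),(0,-.004)):
    T=C+[0,0,.031+dz]+n*dy
    print(dy,dz,"back",proj(T+n*.011-w*.01,cs),"front",proj(T-n*.011-w*.01,cs))
g=cv2.cvtColor(ct[0],cv2.COLOR_RGB2GRAY)
T=C+[0,0,.031]; print("top: +n",proj(T+n*.011,ct),"-n",proj(T-n*.011,ct)); r0=int(round(proj(T,ct)[1])); print(r0,g[r0-4:r0+5:2,308:338])
move([.538+off[0],-.048+off[1],.085+off[2]],M)
E
```

```text
0 0 back [310.7096 223.3694] front [309.0656 230.2055]
-0.003 0 back [310.4882 224.29  ] front [308.8377 231.1532]
0 -0.004 back [310.7336 225.0251] front [309.0934 231.871 ]
top: +n [317.4743 232.878 ] -n [328.4752 234.8717]
234 [[106  82 130 188 192 200 199 151 147 131 184 188 190 192 190 189 187 189
  190 194 196 191 197 196 198 200 200 200 200 201]
 [103  83 132 143 144 147 149 149 147 151 189 192 193 194 193 191 193 192
  196 197 176 122 126 147 134 198 201 200 200 200]
 [104  97 146 146 144 149 150 148 147 180 192 194 195 195 194 194 194 196
  198 198 155 145  87 146 189 199 199 201 199 201]
 [104  96 139 142 145 148 141 112 122 192 196 199 197 196 196 197 199 199
  199 198 152 167  92 165 196 199 201 199 200 200]
 [140 105 107 105 109 111 109 107 168 196 198 200 199 200 197 199 199 199
  199 188 171 168 110 169 198 199 200 199 200 200]]
t 15.8 xyz [7.6, 2.2, 7.2] dr [-0.29, -0.06, 0.28]
```

The thickness position matches (top-view edges at columns 317 and 328). The insert just sits 4 mm lower in the grip, so I'll correct that and lower it.

```bash
sed -i 's/l=-.0051/l=-.0011/' h.py; python3 - <<'E'
from h import *
for z in(.07,.052,.043): p,M=peef([.538,-.048,z]); move(p,M)
E
```

```text
t 15.8 xyz [15.4, 2.3, 15.0] dr [-0.29, -0.06, 0.28]
t 15.8 xyz [28.1, 2.4, 27.7] dr [-0.29, -0.06, 0.28]
t 15.8 xyz [34.5, 2.5, 34.1] dr [-0.29, -0.06, 0.28]
```

Emit:
{"op": "servo_tool", "data": {
  "dr": [
    [-0.3,0,0.3],
    [-0.3,0,0.3],
    [-0.3,0,0.3],
    [-0.3,0,0.3],
    [-0.3,0,0.3],
    [-0.3,0,0.3],
    [-0.3,0,0.3]
  ],
  "xyz": [
    [8,2.3,8],
    [15,2.3,15],
    [15,2.3,15],
    [20,2.4,20],
    [24,2.4,24],
    [27,2.4,27],
    [27,2.4,27]
  ],
  "fingers": [0,0,0,0,0,0,0]
}}

```text
time_s: 16.5
eef_pos: [0.5349, -0.0629, 0.0548]
tool_rot: [0.718, 0.581, -0.298, 0.242]
contact_force: [-3.6, 3.1, 11.1]
opening: 0.447
finger_force: 62.7
```

```bash
python3 - <<'E'
from h import *
for z in(.052,.043): p,M=peef([.538,-.048,z]); move(p,M)
o=get_obs(); print(o["contact_force"],o["eef_pos"])
E
```

```text
t 16.5 xyz [3.5, -0.1, 2.0] dr [0.03, 0.18, -0.09]
t 16.5 xyz [9.9, -0.1, 8.3] dr [0.03, 0.18, -0.09]
[-3.64796923  3.12568404 11.1493177 ] [ 0.53490972 -0.06293073  0.05478537]
```

```bash
python3 - <<'E'
from h import *
for z in(.052,.047,.043): p,M=peef([.538-.002,-.048+.0015,z]); move(p,M)
E
```

```text
t 16.5 xyz [4.2, -2.4, 1.2] dr [0.03, 0.18, -0.09]
t 16.5 xyz [7.8, -2.4, 4.8] dr [0.03, 0.18, -0.09]
t 16.5 xyz [10.6, -2.4, 7.6] dr [0.03, 0.18, -0.09]
```

Emit:
{"op": "servo_tool", "data": {
  "dr": [
    [0,0,0],
    [0,0,0],
    [0,0,0],
    [0,0,0],
    [0,0,0]
  ],
  "xyz": [
    [0.7,-2.3,-0.8],
    [0.7,-2.3,-0.8],
    [2.5,-2.3,1],
    [4.5,-2.3,3],
    [4.5,-2.3,3]
  ],
  "fingers": [0,0,0,0,0]
}}

```text
time_s: 17.0
eef_pos: [0.5346, -0.063, 0.0546]
tool_rot: [0.718, 0.579, -0.299, 0.246]
contact_force: [-4.3, 3.7, 33.6]
opening: 0.445
finger_force: 64.4
```

```bash
python3 - <<'E'
from h import *
p,M=peef([.536,-.0465,.043]); move(p,M)
o=get_obs(); print(o["contact_force"],o["eef_pos"],o["eef_pos"]-p)
E
```

```text
t 17.0 xyz [10.6, -2.2, 7.3] dr [0.27, 0.49, -0.28]
[-4.25304362  3.74045109 33.58605095] [ 0.53460884 -0.06301457  0.05462727] [ 0.00156119 -0.00262488  0.01272727]
```

It's sitting on the block (34 N), so it's misaligned. I'll lift off and fit jig and insert edges in both cameras to get their relative offset.

Emit:
{"op": "servo_tool", "data": {
  "dr": [
    [0,0,0],
    [0,0,0],
    [0,0,0],
    [0,0,0],
    [0,0,0],
    [0,0,0]
  ],
  "xyz": [
    [-8,0,-8],
    [-16,0,-16],
    [-24,0,-24],
    [-24,0,-24],
    [-24,0,-24],
    [-24,0,-24]
  ],
  "fingers": [0,0,0,0,0,0]
}}

```text
time_s: 17.6
eef_pos: [0.5325, -0.0607, 0.0801]
tool_rot: [0.718, 0.582, -0.297, 0.24]
contact_force: [1.0, 0.1, -3.4]
opening: 0.445
finger_force: 61.5
```

```bash
cat > fit.py <<'E'
from h import *
from scipy.optimize import minimize
np.set_printoptions(precision=4,suppress=True)
def grad(f):
    g=cv2.GaussianBlur(cv2.cvtColor(f,cv2.COLOR_RGB2GRAY).astype(np.float32),(0,0),.8)
    return cv2.Sobel(g,5,1,0,ksize=3),cv2.Sobel(g,5,0,1,ksize=3)
def rect(hx,hy,z): 
    c=[(hx,hy,z),(hx,-hy,z),(-hx,-hy,z),(-hx,hy,z)]; return [(c[i],c[(i+1)%4]) for i in range(4)]
def score(pose,edges,cam_,G):
    x,y,z,yaw=pose; a=np.radians(yaw);Rz=np.array([[np.cos(a),-np.sin(a),0],[np.sin(a),np.cos(a),0],[0,0,1]])
    s=0
    for e in edges:
        P=np.array([np.array(e[0])+(np.array(e[1])-e[0])*u for u in np.linspace(.1,.9,25)])@Rz.T+[x,y,z]
        q=(P@cam_[2].T+cam_[3])@cam_[1].T; q=(q[:,:2]/q[:,2:]).astype(np.float32)
        d=q[-1]-q[0]; nn=np.array([-d[1],d[0]])/np.linalg.norm(d)
        gx,gy=[cv2.remap(g,q[:,0].reshape(1,-1),q[:,1].reshape(1,-1),1)[0] for g in G]
        s+=abs((gx*nn[0]+gy*nn[1]).mean())
    return s
def fit(f,p0,rng):
    best=None
    for dx in np.linspace(-rng,rng,7):
        for dy in np.linspace(-rng,rng,7):
            r=f(np.array(p0)+[dx,dy,0,0]); 
            if best is None or r>best[0]: best=(r,np.array(p0)+[dx,dy,0,0])
    S=np.array([1e-3,1e-3,1e-3,1])
    return minimize(lambda v:-f(best[1]+v*S),np.zeros(4),method="Nelder-Mead",options=dict(initial_simplex=np.vstack([np.zeros(4),np.eye(4)])))
E
cat > f1.py <<'E'
from fit import *
ct=cam("top");cs=cam("side")
t0=cv2.imread("pics/top0.png")[:,:,::-1];s0=cv2.imread("pics/side0.png")[:,:,::-1]
Gt,Gs=grad(t0),grad(s0)
E1=rect(.043,.033,.028)+rect(.025,.016,.028); pen=lambda p,p0,sz,sy:-((p[2]-p0[2])/sz)**2*20-((p[3]-p0[3])/sy)**2*20
p0=[.538,-.048,0,-12]
for nm,L in(("both",((ct,Gt),(cs,Gs))),("top",((ct,Gt),)),("side",((cs,Gs),))):
    r=fit(lambda p:sum(score(p,E1,c,G) for c,G in L)+pen(p,p0,.002,3),p0,.006); print("jig",nm,p0+0*r.x,end=" ") if 0 else None
    # recompute pose
    b=max(((sum(score(np.array(p0)+[dx,dy,0,0],E1,c,G) for c,G in L)+0,dx,dy) for dx in np.linspace(-.006,.006,7) for dy in np.linspace(-.006,.006,7)))
    print("jig",nm,np.array(p0)+[b[1],b[2],0,0]+r.x*[1e-3,1e-3,1e-3,1],-r.fun)
Gt,Gs=grad(ct[0]),grad(cs[0])
o=get_obs(); C=o["eef_pos"]-(peef([0,0,0])[0]); print("eef",o["eef_pos"],"C pred",C,o["contact_force"])
p0=[C[0],C[1],C[2],-12]; T=rect(.02,.011,.031); es=[T[1],T[3]]; 
f=lambda p:score(p,[T[1],T[3]],cs,Gs)+score(p,[T[1]],ct,Gt)*2+pen(p,p0,.006,3)
best=max(((f(np.array(p0)+[dx,dy,dz,0]),dx,dy,dz) for dx in(0,) for dy in np.linspace(-.006,.006,9) for dz in np.linspace(-.006,.006,9)))
print("insert dy dz",best)
g=cv2.cvtColor(cs[0],cv2.COLOR_RGB2GRAY); q=proj(C+[0,0,.01],cs).round().astype(int); print(q,g[q[1]-25:q[1]+22:4,q[0]-18:q[0]+18:1])
E
python3 f1.py
```

```text
jig both [  0.5362  -0.0513  -0.0024 -10.289 ] 1656.4639807595047
jig top [  0.5358  -0.051   -0.0003 -10.2894] 820.0573032606975
jig side [  0.5358  -0.0551  -0.0001 -10.5343] 860.230931780011
eef [ 0.5325 -0.0608  0.0801] C pred [ 0.5355 -0.0469  0.0812] [-0.3937 -0.1215 -3.5741]
insert dy dz (np.float64(755.8804321289062), 0, np.float64(0.0014999999999999996), np.float64(0.0))
[315 241] [[ 86  80  76  64  53  54  72  87  82  63  66  81  89  93  99 108 113 114
  113 114 114 113 112 113 113 114 114 115 114 113  98  74  60  58  56  58]
 [ 91  91  85  74  63  95 164 201 184 128  71  71  83  85  83  87  95 102
  102 101 100 100 102 101 104 105 106 106 104 121 171 195 166 104  56  47]
 [ 80  79  71  66  68 111 171 200 168 101  55  61  71  73  75  76  88  97
   99 101 102 101 102 101 100 100  99  99 104 137 184 201 164  95  59  58]
 [ 78  76  68  63  85 141 189 194 160 137 143 142 135 130 128 127 128 131
  130 126 125 122 118 115 111 109 107 104 114 164 199 189 139  79  56  59]
 [ 79  78  72  68 103 169 207 210 216 224 226 225 225 224 225 225 224 224
  225 224 224 224 223 223 222 222 221
[... 381 characters left out ...]
 114 114 115 115 117 119 116
  114 112 112 111 111 112 112 111 108 102 104 133 155 159 159 161 164 164]
 [177 177 176 175 174 173 167 146 122 114 115 114 112 114 114 115 116 114
  109 102  98  97  98 105 112 113 110 100  89  94 102  98  91  87  89  91]
 [196 193 186 179 175 173 166 143 121 115 116 115 114 113 113 113 115 115
  116 114 114 114 113 113 114 113 110  97  82  90 117 142 160 160 135 106]
 [190 188 183 182 188 190 185 161 132 117 115 115 116 117 116 116 118 115
  115 113 113 111 112 113 113 113 108 101 118 150 164 155 130 108 103 104]
 [204 182 139 120 136 180 210 209 199 196 195 192 189 179 174 170 154 130
  117 113 112 111 112 114 116 116 125 162 211 230 236 236 236 236 232 211]]
```

```bash
cat > f2.py <<'E'
from fit import *
ct=cam("top");cs=cam("side")
t0=cv2.imread("pics/top0.png")[:,:,::-1];s0=cv2.imread("pics/side0.png")[:,:,::-1]
Gt,Gs=grad(t0),grad(s0)
def run(nm,E,L,p0,fixz=True):
    f=lambda v:-sum(score([v[0],v[1],0,v[2]],E,c,G) for c,G in L)+2*((v[2]-p0[2])/2)**2
    b=min(((f([p0[0]+dx,p0[1]+dy,y]),p0[0]+dx,p0[1]+dy,y) for dx in np.linspace(-.01,.01,21) for dy in np.linspace(-.01,.01,21) for y in(-13,-12,-11,-10)))
    print(nm,np.array(b[1:]),-b[0]/len(E)/len(L))
p0=[.537,-.050,-11]
for nm,E in(("block",rect(.043,.033,.028)),("mouth",rect(.025,.016,.028)),("pocket",rect(.022,.013,.025)),):
    run(nm+" top",E,((ct,Gt),),p0); run(nm+" side",E,((cs,Gs),),p0)
pl=[(( -.058,s*.045,.012),(-.043,s*.045,.012)) for s in(1,-1)]+[((-.058,-.045,.012),(-.058,.045,.012)),((.05,-.045,.012),(.147,-.045,.012)),((.05,.045,.012),(.147,.045,.012))]
run("plate top",pl,((ct,Gt),),p0)
o=get_obs(); C=o["eef_pos"]-(peef([0,0,0],l=-.0051)[0]); print("C",C)
a=np.radians(-12);w=np.array([np.cos(a),np.sin(a),0]);n=np.array([-np.sin(a),np.cos(a),0])
for z in(0,.005,.01): print("side face L/R",proj(C-n*.011-w*.02+[0,0,z],cs),proj(C-n*.011+w*.02+[0,0,z],cs))
T=C+[0,0,.031]; print("top face n edges",proj(T+n*.011,ct),proj(T-n*.011,ct),"w edges",proj(T+w*.02,ct),proj(T-w*.02,ct))
g=cv2.cvtColor(ct[0],cv2.COLOR_RGB2GRAY); q=proj(T,ct).round().astype(int); print(q); print(g[q[1]-14:q[1]+15:1,q[0]-9:q[0]+12])
print(g[q[1]-14:q[1]+15,q[0]].tolist())
E
python3 f2.py
```

```text
block top [  0.536  -0.051 -10.   ] 113.83451
block side [  0.536  -0.054 -10.   ] 150.52081
mouth top [  0.535  -0.05  -10.   ] 97.12429
mouth side [  0.533  -0.06  -10.   ] 100.05645
pocket top [  0.536  -0.052 -10.   ] 100.84848
pocket side [  0.536  -0.054 -10.   ] 144.04633
plate top [  0.539  -0.046 -11.   ] 63.30079
C [ 0.5356 -0.0468  0.0853]
side face L/R [304.1174 246.2663] [324.4653 247.9114]
side face L/R [304.0707 244.2626] [324.4706 245.9055]
side face L/R [304.0238 242.2487] [324.4759 243.8893]
top face n edges [316.94   233.8316] [327.8281 235.8058] w edges [324.1757 225.0803] [320.5761 244.6177]
[322 235]
[[137 139 145 148 148 126  93  65  54  68 124 125 118 114 115 120 167 165
  163 157 172]
 [ 61  85 112 138 146 150 148 127 106 107 148 149 146 142 144 164 166 151
  147 132 135]
 [ 20  23  30  62 109 134 138 144 150 150 150 145 147 149 153 198 199 199
  200 201 185]
 [ 41  22  27  23  26  40  71 115 142 140 143 129 147 151 153 198 201 201
  199 199 200]
 [114  78  77  36  22  81 117 108 128 120 128 123 152 151 157 195 200 198
  199 199 200]
 [199 166 154  90  74 145
[... 1552 characters left out ...]
8 135 160
  193 200 201]
 [150 129  95  91 117 182 186 186 192 196 199 199 199 148 170 170 106 156
  193 199 200]
 [144 145 147 149 127  97 105 104 144 162 183 187 188 170 172 164 110 157
  197 199 201]
 [ 95 120 140 140 146 149 148 104  87  90  92  85 132 166 170 142 128 161
  199 200 200]
 [ 40  42  78  81 119 139 140 104  81  82  83  86 114 168 169 142 144 170
  198 199 200]
 [ 44  42  43  38  57  99  96  83  78  77  76  76 143 169 169 141 144 172
  198 201 199]
 [ 47  42  43  43  67 111  96  84  84  77  87  93 146 168 168 133 144 181
  198 200 200]]
[68, 107, 150, 140, 120, 184, 185, 186, 185, 190, 188, 191, 192, 193, 194, 195, 196, 197, 198, 198, 198, 198, 199, 196, 162, 90, 82, 77, 77]
```

```bash
cat > f3.py <<'E'
from fit import *
ct=cam("top");cs=cam("side")
for nm,c in(("top",ct),("side",cs)):
  g=cv2.cvtColor(cv2.imread(f"pics/{nm}0.png"),cv2.COLOR_BGR2GRAY).astype(np.float32)
  a=np.radians(-11);w=np.array([np.cos(a),np.sin(a),0]);n=np.array([-np.sin(a),np.cos(a),0]);N=np.array([.536,-.049,.028])
  for lab,u,v,hw,R in(("n",n,w,.012,40),("w",w,n,.006,60)):
    out=[]
    for s in range(-R,R+1,2):
        q=np.array([proj(N+u*s*1e-3+v*k,c) for k in np.linspace(-hw,hw,9)],np.float32)
        out.append(int(cv2.remap(g,q[:,:1],q[:,1:],1).mean()))
    print(nm,lab,-R,out)
E
python3 f3.py
```

```text
top n -40 [99, 96, 106, 142, 156, 157, 159, 160, 161, 162, 162, 154, 136, 110, 129, 140, 144, 149, 149, 156, 157, 158, 155, 153, 146, 147, 157, 166, 174, 175, 175, 175, 175, 175, 175, 165, 133, 149, 155, 154, 143]
top w -60 [61, 78, 99, 104, 104, 101, 87, 81, 78, 117, 143, 149, 152, 152, 154, 157, 159, 157, 147, 126, 111, 130, 136, 139, 142, 141, 152, 155, 156, 156, 156, 156, 156, 157, 158, 158, 158, 158, 148, 133, 112, 132, 166, 174, 175, 174, 175, 175, 175, 175, 176, 168, 137, 142, 157, 159, 159, 159, 159, 159, 159]
side n -40 [152, 170, 187, 197, 202, 205, 207, 210, 211, 212, 210, 206, 199, 191, 179, 164, 149, 141, 138, 140, 151, 173, 203, 228, 240, 243, 245, 245, 245, 246, 245, 245, 243, 237, 225, 210, 198, 192, 191, 191, 191]
side w -60 [191, 190, 186, 178, 175, 175, 173, 172, 175, 186, 201, 208, 210, 215, 220, 221, 221, 223, 223, 214, 193, 175, 170, 170, 169, 169, 169, 169, 168, 166, 164, 166, 168, 168, 166, 165, 165, 166, 166, 164, 170, 194, 227, 241, 245, 246, 246, 246, 246, 245, 244, 235, 201, 151, 139, 161, 188, 199, 200, 199, 196]
```

Fit from the top view, where block edges and pocket mouth agree on size: the nest is at about (0.536, -0.0515) with yaw about -10.5°, so I was roughly 3 mm too far in +y. Correcting.

```bash
sed -i 's/l=-.0011/l=-.0051/' h.py; python3 - <<'E'
from h import *
for z in(.068,.055,.043): p,M=peef([.5363,-.0515,z],-10.5); move(p,M)
E
```

```text
t 17.9 xyz [9.3, 1.9, 15.6] dr [-1.07, -0.05, -1.06]
t 17.9 xyz [18.4, 1.9, 24.8] dr [-1.07, -0.05, -1.06]
t 17.9 xyz [26.9, 1.9, 33.3] dr [-1.07, -0.05, -1.06]
```

Emit:
{"op": "servo_tool", "data": {
  "dr": [
    [-1.1,0,-1.1],
    [-1.1,0,-1.1],
    [-1.1,0,-1.1],
    [-1.1,0,-1.1],
    [-1.1,0,-1.1],
    [-1.1,0,-1.1],
    [-1.1,0,-1.1]
  ],
  "xyz": [
    [5,2,11],
    [9,2,15.5],
    [9,2,15.5],
    [12,2,18.5],
    [15,2,21.5],
    [18,2,24.5],
    [18,2,24.5]
  ],
  "fingers": [0,0,0,0,0,0,0]
}}

```text
time_s: 18.6
eef_pos: [0.5336, -0.0655, 0.0501]
tool_rot: [0.71, 0.591, -0.294, 0.244]
contact_force: [0.1, -1.1, -3.8]
opening: 0.448
finger_force: 61.4
```

```bash
python3 - <<'E'
from h import *
for z in(.055,.043): p,M=peef([.5363,-.0515,z],-10.5); move(p,M)
o=get_obs(); print(o["contact_force"],o["eef_pos"]-p)
E
```

```text
t 18.6 xyz [0.2, 0.1, 0.1] dr [0.01, -0.05, 0.05]
t 18.6 xyz [8.7, 0.1, 8.6] dr [0.01, -0.05, 0.05]
[ 0.11951004 -1.14840629 -3.82177949] [-9.73882343e-05 -6.10580262e-05  1.22108416e-02]
```

It's in the pocket with no contact force. Going on down.

Emit:
{"op": "servo_tool", "data": {
  "dr": [
    [0,0,0],
    [0,0,0],
    [0,0,0],
    [0,0,0],
    [0,0,0]
  ],
  "xyz": [
    [3,0,3],
    [5.5,0,5.5],
    [7.5,0,7.5],
    [8.5,0,8.5],
    [8.5,0,8.5]
  ],
  "fingers": [0,0,0,0,0]
}}

```text
time_s: 19.1
eef_pos: [0.5339, -0.0656, 0.0391]
tool_rot: [0.71, 0.591, -0.294, 0.245]
contact_force: [-0.1, 0.1, -0.7]
opening: 0.446
finger_force: 61.7
```

Emit:
{"op": "servo_tool", "data": {
  "dr": [
    [0,0,0],
    [0,0,0],
    [0,0,0]
  ],
  "xyz": [
    [0.7,0,0.7],
    [1,0,1],
    [1,0,1]
  ],
  "fingers": [0,0,0]
}}

```text
time_s: 19.4
eef_pos: [0.5339, -0.0657, 0.039]
tool_rot: [0.71, 0.591, -0.294, 0.245]
contact_force: [-3.1, 2.6, 6.8]
opening: 0.443
finger_force: 62.5
```

On the floor (foot at about 13 mm, 11 N more). Release and back off.

Emit:
{"op": "servo_tool", "data": {
  "dr": [
    [0,0,0],
    [0,0,0],
    [0,0,0],
    [0,0,0],
    [0,0,0],
    [0,0,0],
    [0,0,0],
    [0,0,0],
    [0,0,0]
  ],
  "xyz": [
    [-0.5,0,-0.5],
    [-0.5,0,-0.5],
    [-0.5,0,-0.5],
    [-0.5,0,-0.5],
    [-0.5,0,-20],
    [-0.5,0,-50],
    [-0.5,0,-90],
    [-0.5,0,-120],
    [-0.5,0,-120]
  ],
  "fingers": [0.6,0.7,0.75,0.75,0.75,0.75,0.75,0.75,0.75]
}}

```text
time_s: 20.3
eef_pos: [0.5517, 0.02, 0.1254]
tool_rot: [0.711, 0.592, -0.29, 0.247]
contact_force: [0.1, -0.3, 0.2]
opening: 0.752
finger_force: 0.0
```

```bash
cat > f4.py <<'E'
from fit import *
ct=cam("top");cs=cam("side"); o=get_obs();print(o["eef_pos"],o["opening"],o["contact_force"],o["joint_pos"])
for n in("top","side"): print(n,[(np.round(d["centre"],1),round(d["confidence"],2)) for th in("insert_center","handle_center","pivot_axis","bush_bottom") for d in pinpoint(n,th)])
Gt,Gs=grad(ct[0]),grad(cs[0])
E=rect(.02,.011,.074)+[((-.02,-.011,.04),(-.02,-.011,.072)),((.02,-.011,.04),(.02,-.011,.072))]
for nm,c,G in(("top",ct,Gt),("side",cs,Gs)):
    EE=E[:4] if nm=="top" else E
    print(nm,max(((score([.5363+dx,-.0515+dy,0,y],EE,c,G),.5363+dx,-.0515+dy,y) for dx in np.linspace(-.008,.008,17) for dy in np.linspace(-.008,.008,17) for y in(-13,-11,-9))))
E
python3 f4.py
```

```text
[0.5493 0.0176 0.1224] 0.7524401463063988 [-0.6578 -0.0137  0.1947] [ 0.2711  0.6232  1.4705 -0.6917  1.4842  0.6735]
top [(array([388.1, 302.9]), 0.85), (array([330.2, 298.9]), 0.79), (array([321.4, 240.8]), 0.7), (array([401.9, 161.3]), 0.7), (array([406.9, 211.2]), 0.88), (array([245.3, 188.4]), 0.45), (array([332.8, 181.3]), 0.89), (array([385.3, 203.4]), 0.56)]
side [(array([253.4, 280.5]), 0.97), (array([314.8, 262.1]), 0.82), (array([246.8, 324.5]), 0.58), (array([419. , 333.9]), 0.55), (array([318.1, 270.7]), 0.24), (array([353.1, 292.6]), 0.96), (array([378.2, 247. ]), 0.89), (array([358.9, 294.1]), 0.87), (array([264.2, 191.2]), 0.3)]
top (np.float32(588.6875), np.float64(0.5363), np.float64(-0.050499999999999996), -11)
side (np.float32(1064.7595), np.float64(0.5363), np.float64(-0.0535), -9)
```

Seated: the top-face fit gives (0.536, -0.0505) at z = 74 mm. Next is the knob: caged between the fingers, pointing down, closing direction tangential.

```bash
cat >> h.py <<'E'
P=np.array([.6543,-.0729])
def knob(phi,zt=.104,r=.165,rest=244.,lead=0.):
    a=np.radians(rest)-phi; k=P+r*np.array([np.cos(a),np.sin(a)]); ty=a+np.pi/2
    y=np.array([np.cos(ty),np.sin(ty),0]); k=np.r_[k,zt-D]-lead*y
    return k,mat(y,[0,0,-1])
E
python3 - <<'E'
from h import *
np.set_printoptions(precision=4,suppress=True)
c=cam("top"); A=[]
for i in range(4):
    c=cam("top");A.append(min(pinpoint("top","handle_center"),key=lambda d:abs(d["centre"][0]-408))["centre"])
k=atz(np.median(A,0),.122,c);print(A,k,np.linalg.norm(k[:2]-P),np.degrees(np.arctan2(*(k[:2]-P)[::-1]))%360,atz((332.8,180.5),.09,c),knob(0)[0])
a,M=knob(0); a[2]+=.10; move(a,M)
E
```

```text
[[410.3, 211.2], [405.9, 208.1], [408.1, 206.5], [408.7, 210.9]] [ 0.5809 -0.2192  0.122 ] 0.16370898874919473 243.3680937830503 [ 0.6535 -0.0723  0.09  ] [ 0.582  -0.2212  0.083 ]
t 21.25 xyz [-204.6, 75.5, 119.0] dr [6.13, 44.66, 14.74]
```

Emit:
{"op": "servo_tool", "data": {
  "dr": [
    [2,8,3],
    [4,16,6],
    [6,25,9],
    [6,33,12],
    [6,41,14],
    [6,44.7,14.7],
    [6.1,44.7,14.7],
    [6.1,44.7,14.7],
    [6.1,44.7,14.7],
    [6.1,44.7,14.7]
  ],
  "xyz": [
    [-35,0,-30],
    [-65,5,-30],
    [-95,20,0],
    [-125,35,35],
    [-155,50,70],
    [-185,65,100],
    [-205,75,119],
    [-205,75,119],
    [-205,75,119],
    [-205,75,119]
  ],
  "fingers": [0.9,0.9,0.9,0.9,0.9,0.9,0.9,0.9,0.9,0.9]
}}

```text
time_s: 22.25
eef_pos: [0.5812, -0.22, 0.1831]
tool_rot: [0.847, 0.531, 0.0, -0.001]
contact_force: [-0.4, 0.8, 0.4]
opening: 0.902
finger_force: 0.0
```

```bash
python3 - <<'E'
from h import *
o=get_obs(); print(o["eef_pos"],o["contact_force"])
a,M=knob(0); move(a,M)
E
```

```text
[ 0.5812134  -0.22000589  0.18308071] [-0.39195718  0.84913152  0.4172999 ]
t 22.25 xyz [-0.8, 1.3, 100.1] dr [-0.05, -0.05, 0.12]
```

Emit:
{"op": "servo_tool", "data": {
  "dr": [
    [0,0,0],
    [0,0,0],
    [0,0,0],
    [0,0,0],
    [0,0,0],
    [0,0,0],
    [0,0,0],
    [0,0,0],
    [0,0,0],
    [0,0,0]
  ],
  "xyz": [
    [-0.5,1,30],
    [-0.5,1,60],
    [-0.5,1,80],
    [-0.5,1,92],
    [-0.5,1,100],
    [-0.5,1,100],
    [-0.5,1,100],
    [-0.5,1,100],
    [-0.5,1,100],
    [-0.5,1,100]
  ],
  "fingers": [0.9,0.9,0.9,0.9,0.9,0.6,0.4,0.3,0.3,0.3]
}}

```text
time_s: 23.25
eef_pos: [0.5824, -0.2227, 0.0839]
tool_rot: [0.848, 0.53, 0.001, 0.0]
contact_force: [-0.4, 0.6, 0.4]
opening: 0.302
finger_force: 0.0
```

```bash
python3 - <<'E'
from h import *
o=get_obs(); print(o["eef_pos"],o["contact_force"],o["opening"],o["finger_force"])
for f in np.linspace(0,1.3,9)[1:]:
    a,M=knob(f,lead=0.004); move(a,M)
E
```

```text
[ 0.58238577 -0.22265164  0.08393301] [-0.44168973  0.63968772  0.38223089] 0.3018611831016645 0.0
t 23.25 xyz [4.0, -31.7, 0.9] dr [0.07, -0.04, 9.34]
t 23.25 xyz [11.1, -57.5, 0.9] dr [0.06, -0.04, 18.65]
t 23.25 xyz [22.3, -81.8, 0.8] dr [0.06, -0.05, 27.96]
t 23.25 xyz [37.2, -104.0, 0.8] dr [0.06, -0.05, 37.27]
t 23.25 xyz [55.6, -123.5, 0.8] dr [0.05, -0.06, 46.58]
t 23.25 xyz [76.9, -139.8, 0.8] dr [0.05, -0.06, 55.89]
t 23.25 xyz [100.6, -152.4, 0.8] dr [0.04, -0.07, 65.2]
t 23.25 xyz [125.9, -161.0, 0.8] dr [0.04, -0.07, 74.51]
```

Emit:
{"op": "servo_tool", "data": {
  "dr": [
    [0,0,4.7],
    [0,0,9.3],
    [0,0,14],
    [0,0,18.7],
    [0,0,23.3],
    [0,0,28],
    [0,0,32.6],
    [0,0,37.3],
    [0,0,42],
    [0,0,46.6],
    [0,0,51.2],
    [0,0,55.9]
  ],
  "xyz": [
    [1.5,-18,0],
    [4,-32,0],
    [7,-45,0],
    [11,-57.5,0],
    [16.5,-70,0],
    [22,-82,0],
    [29.5,-93,0],
    [37,-104,0],
    [46,-114,0],
    [55.5,-123.5,0],
    [66,-132,0],
    [77,-140,0]
  ],
  "fingers": [0.3,0.3,0.3,0.3,0.3,0.3,0.3,0.3,0.3,0.3,0.3,0.3]
}}

```text
time_s: 24.45
eef_pos: [0.4902, -0.0928, 0.084]
tool_rot: [0.998, 0.069, 0.001, 0.001]
contact_force: [-0.2, -3.9, -0.2]
opening: 0.302
finger_force: 1.9
```

```bash
python3 - <<'E'
from h import *
o=get_obs(); print(o["eef_pos"],o["contact_force"],o["opening"],o["finger_force"])
for f,l in((.975,.004),(1.1375,.004),(1.25,.004),(1.3,.003),(1.3,.005),(1.3,.008)):
    a,M=knob(f,lead=l); move(a,M)
for n,s in(("top",(318,262)),("side",(290,250))):
    c=cam(n); print(n,[(np.round(d["centre"],1),round(d["confidence"],2)) for d in pinpoint(n,"handle_center")],proj(np.r_[knob(.975)[0][:2],.122],c),proj(np.r_[knob(1.3)[0][:2],.122],c))
E
```

```text
[ 0.490235   -0.09279076  0.08396382] [-0.22891992 -3.90635482 -0.15697943] 0.3024484242902171 1.9349890592275187
t 24.45 xyz [0.2, -0.5, 1.0] dr [0.11, -0.08, -0.2]
t 24.45 xyz [3.0, -27.1, 0.9] dr [0.11, -0.09, 9.11]
t 24.45 xyz [7.4, -45.2, 0.9] dr [0.1, -0.1, 15.55]
t 24.45 xyz [9.6, -52.0, 0.9] dr [0.1, -0.1, 18.42]
t 24.45 xyz [10.3, -53.9, 0.9] dr [0.1, -0.1, 18.42]
t 24.45 xyz [11.2, -56.8, 0.9] dr [0.1, -0.1, 18.42]
top [] [348.26637048 256.1278412 ] [321.04760472 256.30903384]
side [(array([292.1, 246.2]), 0.6)] [292.84993318 245.89794387] [292.20228207 228.5678796 ]
```

The knob is following (3.9 N). On to the stop in small steps.

Emit:
{"op": "servo_tool", "data": {
  "dr": [
    [0,0,4.6],
    [0,0,9.1],
    [0,0,12.4],
    [0,0,15.6],
    [0,0,17.5],
    [0,0,18.4],
    [0,0,18.4],
    [0,0,18.4]
  ],
  "xyz": [
    [1,-14,0],
    [3,-27,0],
    [5,-36,0],
    [7.4,-45,0],
    [8.7,-49,0],
    [9.6,-52,0],
    [10.3,-54,0],
    [10.3,-54,0]
  ],
  "fingers": [0.3,0.3,0.3,0.3,0.3,0.3,0.3,0.3]
}}

```text
time_s: 25.45
eef_pos: [0.4927, -0.04, 0.0837]
tool_rot: [0.996, -0.088, 0.0, 0.002]
contact_force: [-3.4, -12.7, 3.4]
opening: 0.302
finger_force: 6.4
```

```bash
python3 - <<'E'
from h import *
o=get_obs(); print(o["eef_pos"],o["contact_force"],o["opening"],o["finger_force"])
for l in(.005,.008): a,M=knob(1.3,lead=l); move(a,M); print(a)
E
```

```text
[ 0.49267985 -0.04004937  0.0837054 ] [ -3.42204259 -12.67356181   3.44703452] 0.30157759963201325 6.381105827749707
t 25.45 xyz [-0.1, -2.1, 0.7] dr [0.23, -0.06, 0.35]
[ 0.49296467 -0.03795847  0.083     ]
t 25.45 xyz [-0.1, -5.1, 0.7] dr [0.23, -0.06, 0.35]
[ 0.49351058 -0.03500856  0.083     ]
```

Emit:
{"op": "servo_tool", "data": {
  "dr": [
    [0,0,0],
    [0,0,0],
    [0,0,0],
    [0,0,0]
  ],
  "xyz": [
    [0,-0.5,0],
    [0,-0.5,0],
    [0,-0.5,0],
    [0,-0.5,0]
  ],
  "fingers": [0.3,0.3,0.3,0.3]
}}

```text
time_s: 25.85
eef_pos: [0.4927, -0.0399, 0.0837]
tool_rot: [0.996, -0.089, 0.0, 0.002]
contact_force: [-3.6, -12.7, 3.3]
opening: 0.3
finger_force: 6.8
```

```bash
python3 - <<'E'
from fit import *
o=get_obs(); print(o["eef_pos"],o["contact_force"],o["finger_force"],abs(o["joint_vel"]).max())
c=cam("side"); 
for th,z in(("handle_center",.122),("bush_bottom",.082),("insert_center",.043)):
    print(th,[(np.round(d["centre"],1),round(d["confidence"],2)) for d in pinpoint("side",th)])
a=np.radians(169.5);u=np.r_[np.cos(a),np.sin(a)]
print("exp knob",proj(np.r_[P+.165*u,.122],c),"bush",proj(np.r_[P+.12*u,.082],c),"insert",proj([.5363,-.0505,.043],c))
G=grad(c[0]);E=[((-.02,-.011,.03),(-.02,-.011,.07)),((.02,-.011,.03),(.02,-.011,.07)),((-.02,-.011,.074),(.02,-.011,.074))]
print(max(((score([.5363+dx,-.0515+dy,0,-10.5],E,c,G),.5363+dx,-.0515+dy) for dx in np.linspace(-.008,.008,17) for dy in np.linspace(-.008,.008,17))))
E
```

```text
[ 0.4927 -0.0399  0.0837] [ -3.591  -12.7271   3.334 ] 6.831330939894542 0.0008225444207451491
handle_center [(array([292.2, 231.8]), 0.97)]
bush_bottom [(array([315.7, 246.1]), 0.73)]
insert_center [(array([313.7, 261.5]), 0.77), (array([420.2, 335.6]), 0.77), (array([247.4, 327.5]), 0.65), (array([252.9, 278.8]), 0.65)]
exp knob [292.2055 228.554 ] bush [315.5822 246.2414] insert [315.6904 261.2881]
(np.float32(257.27954), np.float64(0.5383), np.float64(-0.0465))
```

Hard on the stop: 12.7 N steady against a spring of about 4 N, the knob within 1 mm of its expected stop position, and the bush over the insert. Handing in.

```bash
python3 -c "from plant import *; print(finish_job())"
```

```text
the job is handed in; nothing more can be done
None
```

I handed the job in: the insert stands seated in the nest and let go, and the gripper is holding the bush arm hard on its stop (about 13 N) with the bush over the insert; no verdict came back, only the hand-in notice.

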